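Close up the coffee corner

TASK

Screw the lid fully down on the coffee canister standing in the wooden caddy, then stand the closed canister upright on the free middle stretch of the narrow shelf, with its long side along the board and not overhanging it. Push every used cup (the single paper cups with domed lids) through the sprung flap into the waste bin, so that the flap is shut again behind them. Leave everything else where it is: the white china cup, spoon, sugar shaker, milk jug, coffee packs and stacks of clean cups.

Things in the scene. Friction and masses are not known exactly. Their poses are not given: they have to be found in the camera images.
- canister_mid (a point): Coffee canister, loose, 0.4 to 0.6 kg: aluminium body 70 mm (its x) by 100 mm (its y) by 100 mm high, then an open round white neck. This point is on its axis, 64 mm above the foot; z up. It stands in a fitted well of the caddy (2.5 mm play), which keeps it from turning. Closed, it can be lifted by its lid.
- canister_rim (a point): Centre of the rim of the canister's threaded neck, 128 mm above its foot; neck 46 mm wide (55 mm over the thread), its top 5 mm tapered. Thread: three starts, 21 mm lead, right-handed. Stop ribs on it bar clockwise turning of a lid whose lugs lie on top of the thread; turned back (anticlockwise from above), the lugs climb to the thread's start and drop off it.
- lid: The same lid at its lower edge. How it screws on: set on the neck, its edge lies 5 to 10 mm above its seat, lugs on the thread. Turned back under a light press it climbs to 9.6 mm, within 120 deg reaches a gap 16 deg wide and drops 6 mm, to 3.5 mm above its seat; a rib bars turning back further. Then clockwise it is down after about 60 deg and the thread ends at about 90 deg. Seated, this edge is 18 mm below the rim.
- lid_mid (a point): The canister's black round screw lid, loose, 60 g: 63 mm wide, 36 mm high, standing open side down. This point is its centre, 18 mm above its lower edge; z up. The upper 18 mm is solid; inside its lower edge are three lugs 120 deg apart. Fully screwed down, this point is 64 mm above canister_mid, and the lid's lower edge is 10 mm above the canister's shoulder.
- caddy: Wooden caddy fixed to the counter; origin under the centre of the canister's well, axes as the canister's within the play. Well floor 8 mm above the counter, its rim 26 mm above the counter. A second compartment with napkins and stirrers lies on its +x side, up to 112 mm from the origin, at most 35 mm high.
- shelf_mid (a point): Narrow wooden ledge shelf, fixed: board 100 mm deep (its x) and 520 mm long (its y), top 120 mm above the counter. This point is the middle of the board's top. Free for about 145 mm to either side along y; beyond stand a coffee pack (+y) and a stack of clean cups (-y), both at most 115 mm high.
- bin_mouth (a point): Steel waste bin, fixed, 300 mm (its x) by 260 mm (its y), 240 mm high. This point is the centre of the oblong mouth in its top, level with the top; the mouth is 100 mm along x and 170 mm along y; the body reaches 230 mm to -x of it and 70 mm to +x. The mouth is closed by the flap.
- flap (a joint): The bin's sprung flap, filling the mouth, hinged along the mouth's +x edge; it swings down into the bin. 0 closed, up to 1.5 rad open. The spring needs about 1 N at the middle to start and 3 N when wide open, and shuts the flap again; a cup merely laid on it does not open it. A cup lowered upright clears it once its foot is 105 mm below the mouth.
- cup1_mid (a point): A used paper cup with a domed sip lid, loose, 40 g (None if absent: three or four are there): 97 mm high, 52 mm across the foot, 61 mm under the lid, lid 64 mm across at 72 to 80 mm above the foot, smooth and slippery. This point is its centre, 48 mm above the foot; z along its axis towards the lid.
- cup2_mid (a point): A used paper cup with a domed sip lid, loose, 40 g (None if absent: three or four are there): 97 mm high, 52 mm across the foot, 61 mm under the lid, lid 64 mm across at 72 to 80 mm above the foot, smooth and slippery. This point is its centre, 48 mm above the foot; z along its axis towards the lid.
- cup3_mid (a point): A used paper cup with a domed sip lid, loose, 40 g (None if absent: three or four are there): 97 mm high, 52 mm across the foot, 61 mm under the lid, lid 64 mm across at 72 to 80 mm above the foot, smooth and slippery. This point is its centre, 48 mm above the foot; z along its axis towards the lid.
- cup4_mid (a point): A used paper cup with a domed sip lid, loose, 40 g (None if absent: three or four are there): 97 mm high, 52 mm across the foot, 61 mm under the lid, lid 64 mm across at 72 to 80 mm above the foot, smooth and slippery. This point is its centre, 48 mm above the foot; z along its axis towards the lid.
- china_cup: White open ceramic espresso cup, 68 mm wide, 60 mm high, among the paper cups, no lid; origin under its foot. Leave alone.
- stack1: Stack of clean cups, upside down, on the shelf, 64 mm wide, about 101 mm high; origin under it. Leave alone.
- stack2: Another stack of clean cups, on the counter, about 87 mm high; origin under it. Leave alone.
- pack1: Orange coffee pack on the shelf, 56 x 82 x 115 mm; origin under it. Leave alone.
- pack2: Brown coffee pack on the counter, 56 x 82 x 115 mm; origin under it. Leave alone.
- shaker: White sugar shaker, 60 mm wide, 105 mm high; origin under it. Leave alone.
- milk_jug: Steel milk jug, 76 mm wide, 105 mm high; origin under it. Leave alone.
- spoon: Steel spoon, 150 mm long, lying on the counter by the bin; origin near its middle. Leave alone.
Not all that is in view belongs to the job. There is more than one size of the lid; the one meant has the size given above. Leave any green look-alike of the part that bears canister_mid alone.

How it is judged:
By the outcome, as a careful person would: the job done as asked, in the order asked, and still so for the second after the job is handed in, with the robot touching nothing.
Of cup1, cup2, cup3, cup4 only 3 to 4 are there at a start; the rules pass over those that are not, and their reading is None.
At some moment in a run one of cup1, cup2, cup3, cup4 may be knocked a few centimetres aside while the robot is not near it.
It also fails if it takes over 210 s, if anything falls off the work surface, if the arm or the gripper's body presses on something with over 40 N, if the wrist force passes 120 N, or if a joint passes its speed limit or range.

ROBOT

A 7-joint arm with a two-finger parallel gripper is mounted at the origin on the work surface. World frame = base frame: x ahead of the robot, y to its left, z up, the work surface at z = 0. Lengths are in m, angles in rad, forces in N, time in s.
With the tool pointing down it reaches from about 0.425 to 1.025 m from the base axis. Payload 3.6 kg.
Tool frame: the origin (TCP) lies on the centre line of the jaws, within the pads' length; the fingertips stand 19 mm ahead of it and the grasp point (between the pads) is the TCP; z points along the fingers, x is the direction in which the jaws open and shut, and the axes are right-handed (so a half turn about z gives the same grasp; the last joint's range is limited). The gripper opens to 85 mm and grips with 20 to 120 N. Pads are 22 mm wide; open, the fingers measure 114 mm over their backs; the gripper's body (76 mm by 85 mm) begins 54 mm behind the grasp point. The pads swing forward as they close: fully open they stand 13 mm farther back than shut.
Start: joints at [1.071, 0.591, 0.048, 1.609, -0.033, 0.943, -0.034], TCP at [0.286, -0.666, 0.25] pointing down, gripper open.
Joint ranges: [-2.69, 2.69], [-0.47, 2.24], [-1.27, 1.36], [0.19, 2.51], [-1.53, 4.68], [0.08, 2.07], [-3.09, 3.09]. Speed limits (rad/s): [2.57, 2.57, 3.14, 3.14, 3.14, 3.14, 3.14].

INTERFACE

Orientations are given as [roll, pitch, yaw] about the fixed x, y, z axes, in that order (R = Rz(yaw) Ry(pitch) Rx(roll)).
In Python, from bench import ctrl gives the robot as it stands.
- The arm moves only by the tool step_arm, never from a script. Its argument "increments" is a list that holds one entry, the list of rows, each a list of 4 numbers: the shift along the world's x, y, z in mm, then the turn about the world's z in degrees. In form: [[[tx, ty, tz, turn], ...]]. A call has 1 to 5 rows; each row is the pose to reach, as a shift and turn from the pose commanded when the call began; what a row does not reach only later rows make up. A row lasts 1/8 s, in which the tool goes at most 62.5 mm and 10.7 degrees, less where a joint would pass 70% of its speed; a pose out of reach is approached as far as the arm can. A call with a gripper value outside its range is refused whole. "gripper" is the finger opening in mm, from 0 to 85.4, set as the call begins (left out, the last holds). The fingers move at their own pace and stop on an object; the grip force is fixed at half the most. Time passes only in rows, so rows that repeat a pose let the fingers close. It gives the time, the measured TCP pose, the force and the opening at its end, in the units of the state.
- ctrl.sense(): the state, without advancing time (a new reading comes with each control period).
- ctrl.capture(name): name is "scene" or "top" or "wrist"; returns (picture, depth): 480x640x3 uint8, red, green, blue; 480x640 float32, m along the optical axis (not along the pixel's ray), 0 where there is no reading.
- ctrl.camera_model(name): a dict with "intrinsics" (3x3 intrinsics, pixels), "xyz" and "rotation" of the camera in the world; the wrist camera has in their place "tool_from_camera" (4x4, takes a point from camera to tool coordinates, whose origin is the TCP and whose axes are the tool frame's). Camera axes: x right, y down, z forward; pixel columns grow to the right and rows downward; lengths in m; the calibration is good to about 2 mm. A picture is of the moment at which its call begins: read the wrist's pose just before it. camera_model takes no time and is no camera call.
- ctrl.sign_off(): hands the job in, once; it reports no verdict.
Trained networks look in the newest picture that a camera, given by its name, has taken for a name from the list of things; names that differ only in an ending like _2 or _b are one class to them, and where a whole thing is asked for, a point or a joint stands for the part that bears it (a point fixed in the world has none). Each returns a list of dicts, best first, with "conf" (0 to 1); they miss things now and then, are a little off and sometimes report something else, mostly with a low value. They report only what shows in the picture. A call takes as long as a camera call. They do not tell look-alikes from the thing itself.
- ctrl.masks_of(camera, target): "region" (480x640 bool, what is visible of it) and "box" ([left, top, right, bottom] in pixels, round what is visible of it).
The state is a dict: "time": time; "joint_positions": joint angles; "qd": joint speeds; "joint_torque": joint torques, N m; "tool_pos": TCP position; "tool_rot": TCP orientation; "contact_force": force on the tool from outside, world axes, zero at the start; "moment": the same for the moment, N m; "opening": opening from 0.0 (shut) to 1.0 (fully open).
Only numpy, scipy, OpenCV 4.12 (cv2) and the standard library are available. Lean on these libraries where they do the work, as an engineer would, in place of code of your own. Each camera call takes 0.05 s, during which the arm holds its last target.

## Working session

There is one attempt and no reset: what is moved stays moved. The work goes in short steps, Python scripts to look and compute and a tool call to move; the robot and the scene stay as the last step left them, time stands still between calls to the robot, and variables do not carry over. Pictures are saved under pics/ and viewed, and the job is handed in when it is done.

Besides the shell and the picture viewer there is one more tool, called after ">>>" as name(argument=value, ...) on one line, values as JSON. step_arm: Moves the arm, as the interface text tells. Its arguments: {"type":"object","properties":{"increments":{"type":"array"},"gripper":{"type":"number"}},"required":["increments"]}

```bash
mkdir -p pics; ls
cat > h.py <<'E'
import numpy as np, cv2
from bench import ctrl
from scipy.spatial.transform import Rotation as R
def cap(n,fn=None):
    s=ctrl.sense(); im,d=ctrl.capture(n)
    if fn: cv2.imwrite('pics/'+fn,im[:,:,::-1])
    return s,im,d
def pose(n,s):
    m=ctrl.camera_model(n); K=np.array(m['intrinsics'])
    if n=='wrist':
        T=np.eye(4);T[:3,:3]=R.from_euler('xyz',s['tool_rot']).as_matrix();T[:3,3]=s['tool_pos']
        T=T@np.array(m['tool_from_camera'])
        return K,T[:3,:3],T[:3,3]
    return K,np.array(m['rotation']),np.array(m['xyz'])
def cloud(n,s,d):
    K,Rm,t=pose(n,s)
    v,u=np.mgrid[0:480,0:640]
    P=np.stack([(u-K[0,2])/K[0,0]*d,(v-K[1,2])/K[1,1]*d,d],-1)
    W=P@Rm.T+t; W[d<=0]=np.nan
    return W
E
python3 - <<'E'
from h import *
print(ctrl.sense())
for n in ['scene','top','wrist']:
    s,im,d=cap(n,n+'0.png'); print(n,ctrl.camera_model(n))
    np.savez('/tmp/%s0.npz'%n,im=im,d=d,W=cloud(n,s,d))
E
```

```text
pics
{'time': 0.0, 'joint_positions': array([ 1.07150866,  0.59212879,  0.04831686,  1.60984406, -0.03331013,
        0.94270315, -0.0337184 ]), 'qd': array([ 0.00010141, -0.00162965, -0.00073147, -0.00089343, -0.00010306,
        0.00105499, -0.00082614]), 'joint_torque': array([-7.83699652e-04, -5.48703003e+01,  1.54666275e+00, -1.98123747e+01,
        9.43036051e-03,  8.76131351e-03,  4.28969415e-06]), 'tool_pos': array([ 0.28587424, -0.66539242,  0.24912623]), 'tool_rot': array([ 3.14146260e+00,  2.27431752e-03, -1.16496734e+00]), 'contact_force': array([1.2438794 , 0.72280818, 1.42525712]), 'moment': array([0.01139685, 0.06847808, 0.04960906]), 'opening': 0.9991857086489798}
scene {'intrinsics': array([[525.40611458,   0.        , 324.05612178],
       [  0.        , 525.40611458, 242.96864042],
       [  0.        ,   0.        ,   1.        ]]), 'xyz': array([1.44821073, 0.12917936, 1.17493695]), 'rotation': array([-2.37016345,  0.00521965,  1.72876864])}Traceback (most recent call last):
  File "<stdin>", line 5, in <module>
  File "h.py", line 19, in cloud
    W=P@Rm.T+t; W[d<=0]=np.nan
      ~~~~~~^~
ValueError: operands could not be broadcast together with shapes (480,640) (3,)
```

```bash
sed -i "s/return K,np.array(m\['rotation'\])/return K,R.from_euler('xyz',m['rotation']).as_matrix()/" h.py
python3 - <<'E'
from h import *
for n in ['scene','top','wrist']:
    s,im,d=cap(n,n+'0.png'); print(n,ctrl.camera_model(n)) if n!='scene' else 0
    W=cloud(n,s,d)
    np.savez('/tmp/%s0.npz'%n,im=im,d=d,W=W)
    z=W[...,2]; print(np.nanpercentile(z,[1,20,50,80,99]))
E
```

```text
[-0.7564234  -0.004283    0.00288552  0.13689131  0.59542789]
top {'intrinsics': array([[518.54245325,   0.        , 315.16726362],
       [  0.        , 518.54245325, 236.9601237 ],
       [  0.        ,   0.        ,   1.        ]]), 'xyz': array([ 0.28042166, -0.02183437,  1.57157528]), 'rotation': array([-2.99112976e+00, -4.84995311e-04, -1.56795124e+00])}
[-7.62766810e-01 -7.37696613e-01  1.34111301e-04  3.57952789e-02
  8.47365861e-01]
wrist {'intrinsics': array([[379.3282559 ,   0.        , 319.64648808],
       [  0.        , 379.3282559 , 243.34383369],
       [  0.        ,   0.        ,   1.        ]]), 'tool_from_camera': array([[ 9.99998504e-01,  1.64922023e-03, -5.20926905e-04,
        -1.37929367e-03],
       [-1.41176520e-03,  9.52353978e-01,  3.04991653e-01,
        -7.76719991e-02],
       [ 9.99105213e-04, -3.04990461e-01,  9.52354882e-01,
        -1.23768026e-01],
       [ 0.00000000e+00,  0.00000000e+00,  0.00000000e+00,
         1.00000000e+00]])}
[-1.53642162e-03 -2.82026637e-04  5.21437588e-04  9.33975334e-02
  3.17644870e-01]
```

View pics/scene0.png

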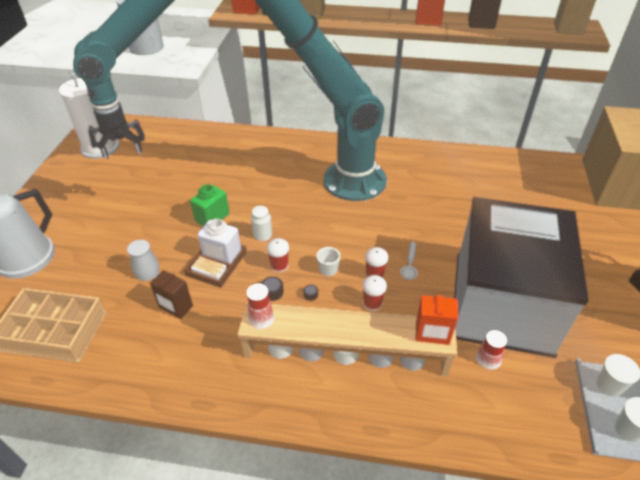

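View pics/top0.png

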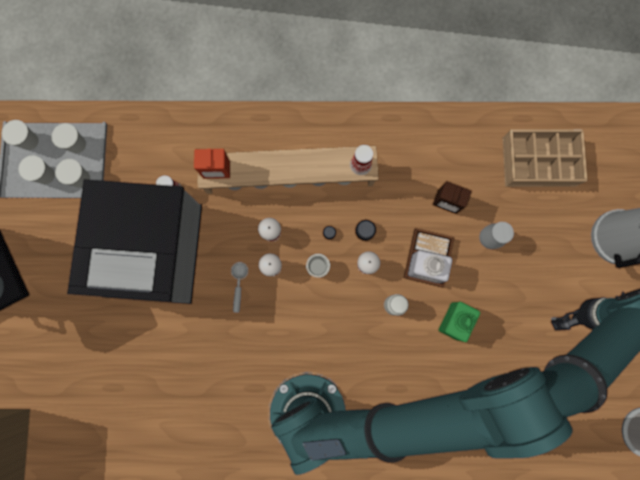

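Run:
```python
from h import *
for n in ['top','scene']:
    s,im,d=cap(n); W=cloud(n,s,d)
    for t in ['lid','canister_mid','canister_rim','caddy','cup1_mid','china_cup','shelf_mid','flap','bin_mouth','stack1','pack1','spoon','shaker']:
        for m in ctrl.masks_of(n,t):
            if m['conf']<.25: continue
            r=m['region']&np.isfinite(W[...,2]); P=W[r]
            zt=np.percentile(P[:,2],97); T=P[P[:,2]>zt-.012]
            print(n,t,round(m['conf'],2),[int(x) for x in m['box']],'top z %.3f'%zt,'mean',T.mean(0).round(3),'min',np.percentile(T,2,axis=0).round(3)[:2],'max',np.percentile(T,98,axis=0).round(3)[:2])
z=np.load('/tmp/top0.npz'); im=z['im'][140:330,140:520]
cv2.imwrite('pics/topcrop.png',cv2.resize(im,None,fx=2.1,fy=2.1,interpolation=2)[:,:,::-1])
z=np.load('/tmp/scene0.npz'); im=z['im'][170:380,130:520]
cv2.imwrite('pics/scenecrop.png',cv2.resize(im,None,fx=2,fy=2,interpolation=2)[:,:,::-1])
```

```text
top lid 0.73 [359, 218, 378, 235] top z 0.042 mean [ 0.539 -0.174  0.036] min [ 0.511 -0.202] max [ 0.568 -0.145]
top lid 0.67 [325, 223, 335, 240] top z 0.029 mean [ 0.532 -0.066  0.024] min [ 0.513 -0.085] max [ 0.551 -0.049]
top canister_mid 0.61 [433, 301, 480, 340] top z 0.126 mean [ 0.267 -0.436  0.122] min [ 0.242 -0.464] max [ 0.291 -0.412]
top canister_rim 0.77 [436, 302, 481, 344] top z 0.126 mean [ 0.267 -0.436  0.122] min [ 0.242 -0.464] max [ 0.291 -0.412]
top canister_rim 0.64 [410, 252, 450, 283] top z 0.134 mean [ 0.423 -0.354  0.13 ] min [ 0.399 -0.382] max [ 0.449 -0.332]
top canister_rim 0.4 [231, 263, 247, 310] top z 0.024 mean [0.349 0.21  0.017] min [0.296 0.185] max [0.434 0.226]
top caddy 0.86 [407, 226, 456, 286] top z 0.037 mean [ 0.484 -0.366  0.03 ] min [ 0.377 -0.43 ] max [ 0.536 -0.296]
top china_cup 0.67 [307, 251, 330, 276] top z 0.064 mean [ 0.43  -0.03   0.059] min [ 0.397 -0.063] max [0.459 0.002]
top china_cup 0.46 [408, 249, 453, 281] top z 0.134 mean [ 0.423 -0.354  0.13 ] min [ 0.399 -0.382] max [ 0.449 -0.332]
top flap 0.72 [88, 248, 158, 290] 
[... 3097 characters left out ...]
.537 -0.293]
scene pack1 0.85 [152, 268, 192, 316] top z 0.118 mean [ 0.633 -0.423  0.112] min [ 0.598 -0.464] max [ 0.665 -0.383]
scene pack1 0.81 [418, 293, 457, 344] top z 0.238 mean [0.699 0.266 0.232] min [0.671 0.227] max [0.724 0.305]
scene pack1 0.58 [199, 219, 239, 264] top z 0.134 mean [ 0.426 -0.351  0.13 ] min [ 0.401 -0.375] max [ 0.448 -0.327]
scene spoon 0.52 [398, 241, 414, 280] top z 0.023 mean [0.356 0.212 0.017] min [0.293 0.189] max [0.437 0.23 ]
scene shaker 0.53 [183, 242, 250, 288] top z 0.037 mean [ 0.49  -0.364  0.031] min [ 0.406 -0.429] max [ 0.537 -0.293]
scene shaker 0.4 [495, 201, 557, 240] top z 0.244 mean [0.395 0.479 0.241] min [0.345 0.4  ] max [0.443 0.557]
```

View pics/topcrop.png

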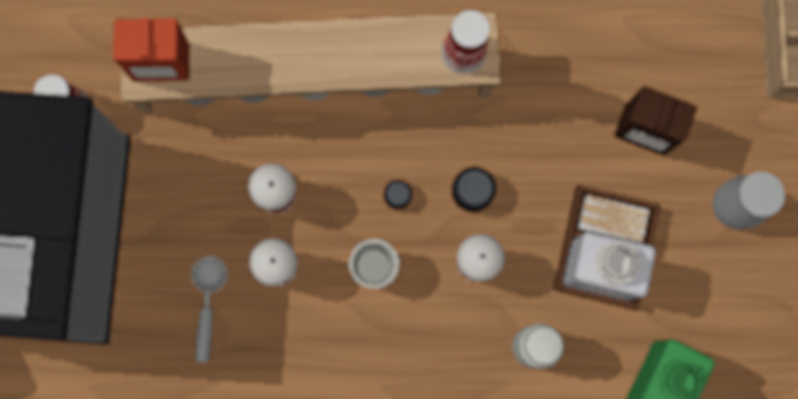

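View pics/scenecrop.png

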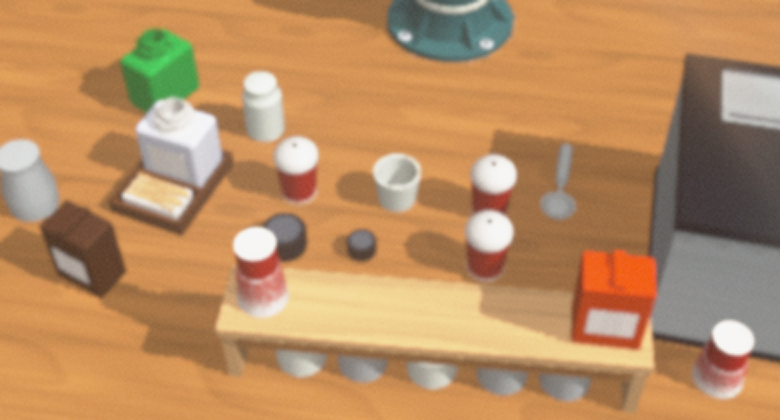

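Run:
```python
import numpy as np,cv2
P=np.concatenate([np.load('/tmp/%s0.npz'%n)['W'].reshape(-1,3) for n in ['top','scene']])
Ps={n:np.load('/tmp/%s0.npz'%n)['W'].reshape(-1,3) for n in ['top','scene']}
def rect(name,P,x0,x1,y0,y1,z0,z1):
    m=(P[:,0]>x0)&(P[:,0]<x1)&(P[:,1]>y0)&(P[:,1]<y1)&(P[:,2]>z0)&(P[:,2]<z1)
    Q=P[m]; print(name,len(Q),'z',np.median(Q[:,2]).round(4),[np.round(v,1) for v in cv2.minAreaRect((Q[:,:2]*1000).astype(np.float32))],'mean',Q.mean(0).round(4), np.percentile(Q,[1,99],axis=0).round(3)[:,:2].tolist())
for n in Ps:
    P=Ps[n]
    rect(n+' shelf',P,.6,.85,-.25,.35,.114,.126)
    rect(n+' shoulder',P,.33,.5,-.45,-.27,.104,.113)
    rect(n+' neck',P,.36,.5,-.42,-.29,.128,.14)
    rect(n+' caddy',P,.3,.6,-.5,-.25,.018,.032)
    rect(n+' bin',P,.25,.7,.3,.65,.235,.25)
    rect(n+' lid',P,.48,.59,-.22,-.12,.033,.05)
    for c in [(.532,.11),(.45,.11),(.45,-.17)]:
        rect(n+' cup',P,c[0]-.05,c[0]+.05,c[1]-.05,c[1]+.05,.068,.11)
```

```text
top shelf 4467 z 0.1198 [array([703.8,  70. ]), array([135.7, 547.4]), np.float64(7.7)] mean [0.7046 0.0473 0.1198] [[0.65, -0.197], [0.763, 0.308]]
top shoulder 482 z 0.1084 [array([ 423.5, -355.6]), array([100.1,  69.4]), np.float64(74.4)] mean [ 0.4229 -0.3547  0.1084] [[0.386, -0.404], [0.463, -0.307]]
top neck 105 z 0.1327 [array([ 423.4, -355.1]), array([50.5, 52.6]), np.float64(3.1)] mean [ 0.4222 -0.3546  0.133 ] [[0.399, -0.379], [0.449, -0.329]]
top caddy 746 z 0.0265 [array([ 455.9, -369.4]), array([147.4, 299.3]), np.float64(84.3)] mean [ 0.4719 -0.3631  0.0261] [[0.323, -0.443], [0.594, -0.293]]
top bin 11049 z 0.2395 [array([477.8, 470.4]), array([268.4, 305.8]), np.float64(86.0)] mean [0.4756 0.4695 0.2397] [[0.326, 0.338], [0.628, 0.603]]
top lid 279 z 0.0376 [array([ 539.4, -174.1]), array([58.5, 59.9]), np.float64(0.7)] mean [ 0.5386 -0.1739  0.0377] [[0.512, -0.202], [0.568, -0.145]]
top cup 372 z 0.0901 [array([533.2, 110.5]), array([60.8, 63. ]), np.float64(48.7)] mean [0.5313 0.1103 0.0893] [[0.503, 0.081], [0.562, 0.142]]
top cup 372 z 0.0906 [array([430. , 106
[... 927 characters left out ...]
, array([266.7, 313.7]), np.float64(86.0)] mean [0.4905 0.4741 0.241 ] [[0.326, 0.34], [0.631, 0.605]]
scene lid 264 z 0.038 [array([ 534.7, -167.8]), array([64.2, 54.9]), np.float64(42.5)] mean [ 0.5369 -0.1677  0.0381] [[0.508, -0.199], [0.568, -0.141]]
scene cup 401 z 0.0909 [array([535. , 115.1]), array([57. , 62.3]), np.float64(2.3)] mean [0.5408 0.1147 0.089 ] [[0.508, 0.085], [0.563, 0.144]]
scene cup 354 z 0.0909 [array([430.1, 111.3]), array([58.6, 60.8]), np.float64(0.5)] mean [0.4359 0.1114 0.0888] [[0.402, 0.082], [0.458, 0.141]]
scene cup 338 z 0.0905 [array([ 437.1, -174.9]), array([63. , 57.8]), np.float64(75.0)] mean [ 0.4426 -0.1709  0.0885] [[0.41, -0.203], [0.465, -0.144]]
```

Run:
```python
import numpy as np,cv2
for n,b in [('scene',(180,310,40,560)),('scene',(170,280,110,360))]:
    pass
z=np.load('/tmp/scene0.npz'); im=z['im'][150:310,170:330]
cv2.imwrite('pics/sc_can.png',cv2.resize(im,None,fx=3.7,fy=3.7,interpolation=2)[:,:,::-1])
z=np.load('/tmp/top0.npz'); im=z['im'][205:300,300:480]
cv2.imwrite('pics/top_can.png',cv2.resize(im,None,fx=4,fy=4,interpolation=2)[:,:,::-1])
```

```text
(no output)
```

View pics/top_can.png

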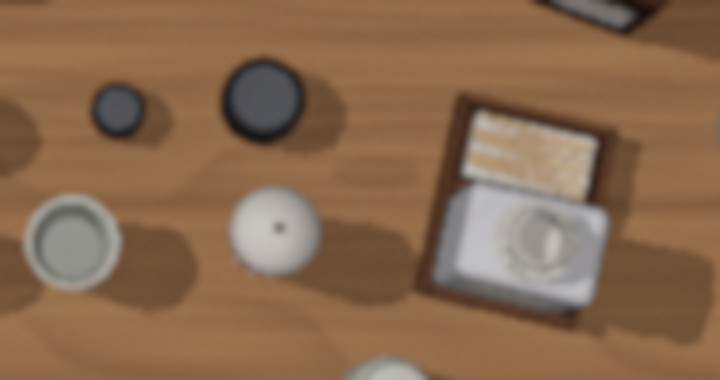

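>>> step_arm(increments=[[[28,55,0,0],[56,110,0,0],[84,164,0,0],[112,219,0,0],[140,274,0,0]]])

```text
time: 2.22
tool_pos: [0.4271, -0.3905, 0.2507]
tool_rot: [-3.141, -0.001, -1.165]
contact_force: [1.3, 0.2, 0.1]
opening: 1.0
```

>>> step_arm(increments=[[[28,55,0,0],[56,110,0,0],[84,164,0,0],[112,219,0,0],[112,219,0,0]]])

```text
time: 2.85
tool_pos: [0.5415, -0.1661, 0.2507]
tool_rot: [-3.138, 0.002, -1.153]
contact_force: [-0.5, -0.2, -0.6]
opening: 1.003
```

Run:
```python
from h import *
s,im,d=cap('wrist','w1.png'); W=cloud('wrist',s,d); np.savez('/tmp/w1.npz',im=im,W=W)
print(s['tool_pos'],s['tool_rot'],s['joint_positions'],s['contact_force'])
P=W.reshape(-1,3)
m=(np.abs(P[:,0]-.538)<.06)&(np.abs(P[:,1]+.172)<.06)&(P[:,2]>.031)&(P[:,2]<.045)
Q=P[m]; print(len(Q),np.median(Q[:,2]),cv2.minEnclosingCircle((Q[:,:2]*1000).astype(np.float32)),cv2.minAreaRect((Q[:,:2]*1000).astype(np.float32)))
print(np.nanpercentile(P[:,2],[5,30,50]))
```

```text
[ 0.54151881 -0.16608215  0.25066734] [-3.13794022e+00  1.77032696e-03 -1.15339806e+00] [ 0.23912132  0.39151365 -0.02592598  1.97070922  0.00898686  0.77760934
 -0.94463365] [-0.52833573 -0.18721362 -0.6437017 ]
3561 0.03643776046112951 ((536.6524658203125, -171.08285522460938), 32.104888916015625) ((536.9388427734375, -171.2964324951172), (62.93938064575195, 63.22604751586914), 24.191585540771484)
[-0.0009016   0.00016412  0.00083442]
```

View pics/w1.png

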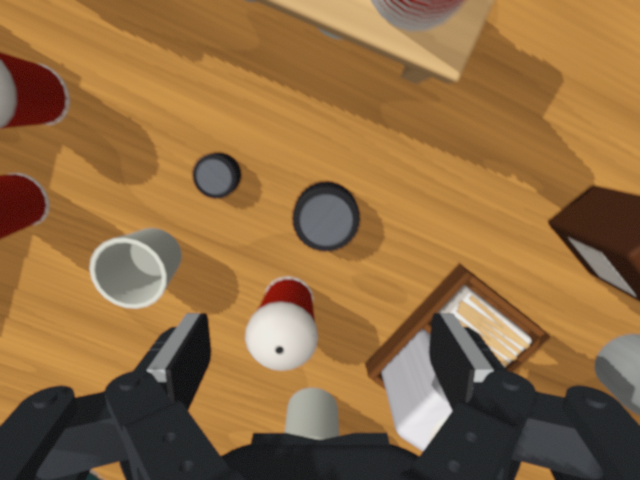

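>>> step_arm(increments=[[[0,0,-60,0],[0,0,-120,0],[0,0,-160,0],[0,0,-160,0]]], gripper=85)

```text
time: 3.4
tool_pos: [0.5352, -0.1743, 0.0878]
tool_rot: [3.135, 0.003, -1.167]
contact_force: [0.5, -0.3, -0.2]
opening: 0.998
```

Run:
```python
from h import *
s,im,d=cap('wrist','w2.png'); W=cloud('wrist',s,d)
print(s['tool_pos'],s['tool_rot'],s['contact_force'])
P=W.reshape(-1,3)
m=(np.abs(P[:,0]-.538)<.05)&(np.abs(P[:,1]+.172)<.05)&(P[:,2]>.031)&(P[:,2]<.045)
Q=P[m]; print(len(Q),cv2.minEnclosingCircle((Q[:,:2]*1000).astype(np.float32)),cv2.minAreaRect((Q[:,:2]*1000).astype(np.float32)))
```

```text
[ 0.53522364 -0.17432872  0.08775743] [ 3.13540528  0.00335435 -1.16733506] [ 0.54421251 -0.3165415  -0.16909284]
11332 ((536.9915161132812, -171.49069213867188), 32.149986267089844) ((537.6967163085938, -171.24549865722656), (62.808834075927734, 63.16107177734375), 22.586992263793945)
```

View pics/w2.png

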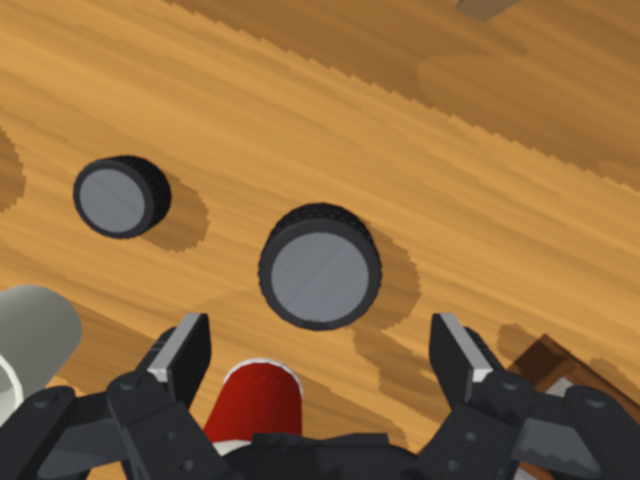

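>>> step_arm(increments=[[[0,1,-30,0],[0,1,-55,0],[0,1,-64,0],[0,1,-64,0]]])

```text
time: 3.95
tool_pos: [0.5389, -0.1728, 0.0274]
tool_rot: [-3.14, -0.001, -1.166]
contact_force: [-0.1, -0.1, -0.5]
opening: 0.997
```

>>> step_arm(increments=[[[0,0,0,0],[0,0,0,0],[0,0,0,0],[0,0,0,0],[0,0,0,0]]], gripper=50)

```text
time: 4.58
tool_pos: [0.5392, -0.1727, 0.0281]
tool_rot: [-3.14, -0.002, -1.165]
contact_force: [0.1, 0.3, 7.4]
opening: 0.714
```

>>> step_arm(increments=[[[0,0,30,0],[0,0,80,0],[0,0,140,0],[0,0,180,0],[0,0,180,0]]])

```text
time: 5.2
tool_pos: [0.5406, -0.1728, 0.2107]
tool_rot: [-3.134, -0.005, -1.165]
contact_force: [-0.1, 0.7, -1.4]
opening: 0.718
```

Run:
```python
from h import *
s,im,d=cap('wrist','w3.png'); W=cloud('wrist',s,d)
print(s['tool_pos'],s['tool_rot'],s['joint_positions'],s['contact_force'],s['opening'])
P=W.reshape(-1,3)
t=s['tool_pos']
m=(np.abs(P[:,0]-t[0])<.045)&(np.abs(P[:,1]-t[1])<.045)&(P[:,2]>t[2]-.05)&(P[:,2]<t[2]+.03)
Q=P[m]; print(len(Q)); 
if len(Q): print(np.percentile(Q,[1,50,99],axis=0)-t)
# neck
s2,im,d=cap('top'); W=cloud('top',s2,d)
P=W.reshape(-1,3)
```

```text
[ 0.54058201 -0.17283281  0.21070912] [-3.13442479 -0.00549923 -1.16521032] [ 0.24486309  0.44220882 -0.02049745  2.0072193   0.01421465  0.68326283
 -0.94979763] [-0.08682536  0.6927963  -1.38064446] 0.717522196550369
30494
[[-0.0290226  -0.03432352 -0.02287587]
 [ 0.00519455  0.00383434  0.00813416]
 [ 0.02951083  0.04218763  0.02711082]]
```

View pics/w3.png

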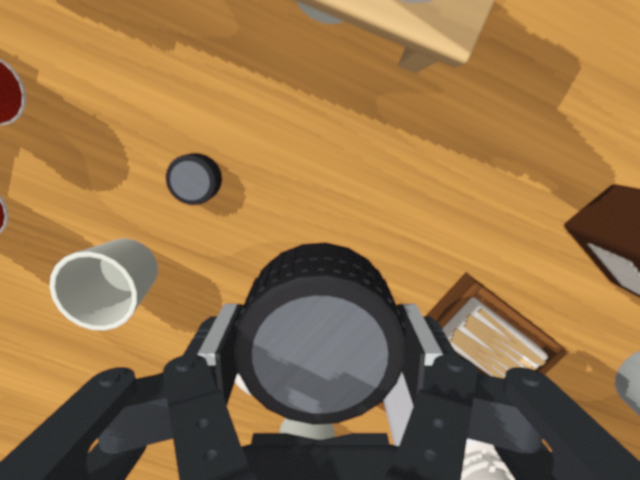

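>>> step_arm(increments=[[[-35,-37,40,0],[-75,-80,40,0],[-118,-125,40,0],[-160,-170,40,0],[-185,-195,40,0]]])

```text
time: 5.92
tool_pos: [0.3492, -0.3687, 0.2446]
tool_rot: [3.139, 0.003, -1.169]
contact_force: [0.0, 0.7, -1.0]
opening: 0.716
```

>>> step_arm(increments=[[[-20,-20,0,0],[-25,-25,0,0],[-25,-25,0,0],[-25,-25,0,0]]])

```text
time: 6.42
tool_pos: [0.3294, -0.3908, 0.2459]
tool_rot: [-3.141, 0.001, -1.162]
contact_force: [-0.6, -0.1, -0.5]
opening: 0.713
```

Run:
```python
from h import *
s,im,d=cap('wrist','w4.png'); W=cloud('wrist',s,d)
print(s['tool_pos'],s['tool_rot'],s['joint_positions'],s['contact_force'],s['opening'])
P=W.reshape(-1,3); P=P[np.isfinite(P[:,2])]
t=s['tool_pos']
Rm=R.from_euler('xyz',s['tool_rot']).as_matrix()
L=(P-t)@Rm
m=(np.abs(L[:,0])<.03)&(np.abs(L[:,1])<.045)&(L[:,2]<-.002)&(L[:,2]>-.014)
Q=L[m]; print('lid in tool',len(Q),np.median(Q[:,2]),cv2.minEnclosingCircle((Q[:,:2]*1000).astype(np.float32)))
for z0,z1 in [(.131,.139),(.134,.139)]:
    m=(np.abs(P[:,0]-.423)<.05)&(np.abs(P[:,1]+.354)<.05)&(P[:,2]>z0)&(P[:,2]<z1)
    Q=P[m]; print('neck',len(Q),np.median(Q[:,2]),cv2.minEnclosingCircle((Q[:,:2]*1000).astype(np.float32)))
m=(np.abs(P[:,0]-.423)<.08)&(np.abs(P[:,1]+.354)<.08)&(P[:,2]>.105)&(P[:,2]<.111)
Q=P[m]; print('sh',len(Q),np.median(Q[:,2]),cv2.minAreaRect((Q[:,:2]*1000).astype(np.float32)))
```

```text
[ 0.32940154 -0.3907761   0.24588195] [-3.14118465e+00  1.07434160e-03 -1.16235027e+00] [ 0.7559478   0.33075095  0.03316909  2.09050438 -0.01747797  0.72143231
 -0.36189662] [-0.5846534  -0.08296232 -0.52124082] 0.7129612779095696
lid in tool 21599 -0.00820086841657564 ((-0.45884230732917786, 0.6982699036598206), 32.5576171875)
neck 1799 0.13485658055123917 ((421.224365234375, -353.83001708984375), 22.851449966430664)
neck 1124 0.13577973577168026 ((421.0465393066406, -353.7817077636719), 21.787363052368164)
sh 10069 0.10794451456030674 ((421.0815734863281, -353.81231689453125), (96.91810607910156, 66.54710388183594), 76.45866394042969)
```

View pics/w4.png

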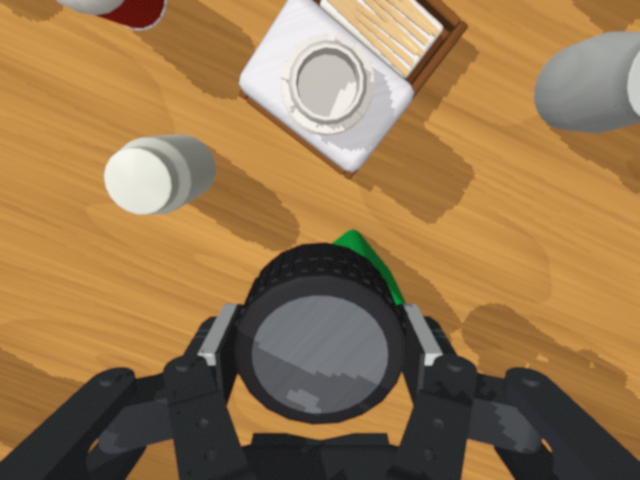

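>>> step_arm(increments=[[[45,18,0,0],[94,37,-20,0],[94,37,-50,0],[94,37,-72,0],[94,37,-72,0]]])

```text
time: 7.1
tool_pos: [0.4221, -0.3532, 0.1728]
tool_rot: [3.14, 0.004, -1.163]
contact_force: [0.1, 0.1, 0.4]
opening: 0.719
```

>>> step_arm(increments=[[[0,0,-4,0],[0,0,-8,0],[0,0,-12,0],[0,0,-15,0],[0,0,-15,0]]])

```text
time: 7.72
tool_pos: [0.422, -0.3551, 0.1591]
tool_rot: [3.141, 0.0, -1.165]
contact_force: [0.1, 0.0, -0.2]
opening: 0.716
```

>>> step_arm(increments=[[[0,0,-1,0],[0,0,-2,0],[0,0,-3,0],[0,0,-4,0],[0,0,-4,0]]])

```text
time: 8.35
tool_pos: [0.4222, -0.3552, 0.1555]
tool_rot: [3.142, -0.0, -1.165]
contact_force: [-1.0, -0.1, 2.0]
opening: 0.716
```

>>> step_arm(increments=[[[0,0,-1,5],[0,0,-1,12],[0,0,-1,20],[0,0,-1,28],[0,0,-1,28]]])

```text
time: 8.98
tool_pos: [0.4222, -0.3555, 0.1545]
tool_rot: [-3.142, -0.0, -0.678]
contact_force: [-0.5, 0.1, 1.6]
opening: 0.718
```

>>> step_arm(increments=[[[0,0,-1,5],[0,0,-1,12],[0,0,-1,20],[0,0,-1,25],[0,0,-1,25]]])

```text
time: 9.6
tool_pos: [0.422, -0.3552, 0.1531]
tool_rot: [-3.141, 0.0, -0.243]
contact_force: [-0.2, 0.9, -1.0]
opening: 0.714
```

>>> step_arm(increments=[[[0,0,-1,0],[0,0,-2,0],[0,0,-2,0]]])

```text
time: 9.98
tool_pos: [0.4222, -0.3552, 0.1516]
tool_rot: [3.141, 0.0, -0.241]
contact_force: [-1.0, -0.1, 4.0]
opening: 0.717
```

>>> step_arm(increments=[[[0,0,0,5],[0,0,0,10],[0,0,0,15],[0,0,0,15]]])

```text
time: 10.48
tool_pos: [0.4231, -0.3552, 0.1523]
tool_rot: [3.141, -0.002, 0.022]
contact_force: [-0.5, 0.6, 7.1]
opening: 0.717
```

Run:
```python
from h import *
s=ctrl.sense(); print(s['tool_pos'],s['tool_rot'],s['contact_force'],s['moment'])
```

```text
[ 0.42308923 -0.35519226  0.15234157] [ 3.14079038e+00 -1.56112953e-03  2.22924741e-02] [-0.51468381  0.61399642  7.13199461] [0.24192894 0.22148777 0.01042441]
```

>>> step_arm(increments=[[[0,0,0,5],[0,0,0.5,12],[0,0,1,20],[0,0,1,20]]])

```text
time: 10.98
tool_pos: [0.4231, -0.3555, 0.1534]
tool_rot: [3.14, -0.001, 0.372]
contact_force: [-0.0, 0.2, 8.1]
opening: 0.717
```

>>> step_arm(increments=[[[0,0,0,5],[0,0,0.5,12],[0,0,1,20],[0,0,1,20]]])

```text
time: 11.48
tool_pos: [0.4231, -0.3556, 0.1545]
tool_rot: [3.139, -0.0, 0.721]
contact_force: [-0.8, 0.3, 8.6]
opening: 0.718
```

>>> step_arm(increments=[[[0,0,0,5],[0,0,0.5,10],[0,0,0.5,15],[0,0,0.5,15]]])

```text
time: 11.98
tool_pos: [0.4243, -0.3554, 0.1551]
tool_rot: [3.137, -0.001, 0.983]
contact_force: [0.9, 0.5, 7.4]
opening: 0.714
```

>>> step_arm(increments=[[[0,0,0,3],[0,0,0,6],[0,0,0,8],[0,0,0,8]]])

```text
time: 12.48
tool_pos: [0.425, -0.3552, 0.155]
tool_rot: [3.136, -0.002, 1.121]
contact_force: [1.8, 1.2, 5.7]
opening: 0.715
```

>>> step_arm(increments=[[[0,0,0,3],[0,0,0,6],[0,0,0,8],[0,0,0,8]]])

```text
time: 12.98
tool_pos: [0.422, -0.3551, 0.1535]
tool_rot: [-3.141, -0.0, 1.26]
contact_force: [-0.4, 0.5, -0.5]
opening: 0.717
```

>>> step_arm(increments=[[[0,0,-1,0],[0,0,-2,0],[0,0,-3,0],[0,0,-4,0],[0,0,-4,0]]])

```text
time: 13.6
tool_pos: [0.4223, -0.3551, 0.1499]
tool_rot: [3.142, 0.0, 1.261]
contact_force: [-0.3, 1.1, 0.5]
opening: 0.718
```

>>> step_arm(increments=[[[0,0,-1,0],[0,0,-2,0],[0,0,-2,0],[0,0,-2,0]]])

```text
time: 14.1
tool_pos: [0.4225, -0.3552, 0.1493]
tool_rot: [3.141, 0.001, 1.261]
contact_force: [-2.5, 2.5, 11.0]
opening: 0.717
```

>>> step_arm(increments=[[[0,0,0,-6],[0,0,0,-12],[0,0,0,-18],[0,0,0,-18]]])

```text
time: 14.6
tool_pos: [0.4234, -0.3553, 0.1485]
tool_rot: [3.139, -0.0, 0.948]
contact_force: [0.2, 0.0, 4.8]
opening: 0.718
```

>>> step_arm(increments=[[[0,0,0,-6],[0,0,-0.5,-12],[0,0,-1,-18],[0,0,-1,-18]]])

```text
time: 15.1
tool_pos: [0.4232, -0.3556, 0.1474]
tool_rot: [3.14, -0.001, 0.635]
contact_force: [1.2, -0.6, 5.4]
opening: 0.719
```

>>> step_arm(increments=[[[0,0,0,-6],[0,0,-0.5,-12],[0,0,-1,-18],[0,0,-1,-18]]])

```text
time: 15.6
tool_pos: [0.4224, -0.3553, 0.1463]
tool_rot: [3.141, -0.0, 0.32]
contact_force: [0.5, 0.3, 6.0]
opening: 0.717
```

>>> step_arm(increments=[[[0,0,0,-5],[0,0,0,-10],[0,0,0,-15],[0,0,0,-15]]])

```text
time: 16.1
tool_pos: [0.4226, -0.3548, 0.1463]
tool_rot: [3.142, -0.0, 0.059]
contact_force: [-0.4, -0.4, 6.5]
opening: 0.719
```

Run:
```python
from h import *
s=ctrl.sense(); print(s['tool_pos'],s['tool_rot'],s['contact_force'],s['moment'])
```

```text
[ 0.42255117 -0.35484448  0.14625396] [ 3.14153455e+00 -4.46182045e-04  5.93084208e-02] [-0.3573071  -0.35662781  6.51987779] [ 0.04952116 -0.04531935 -0.00292775]
```

>>> step_arm(increments=[[[0,0,0,-4],[0,0,0,-8],[0,0,0,-12],[0,0,0,-12]]])

```text
time: 16.6
tool_pos: [0.4227, -0.3548, 0.1463]
tool_rot: [-3.141, -0.001, -0.15]
contact_force: [0.8, 0.8, 7.6]
opening: 0.721
```

Run:
```python
from h import *
s=ctrl.sense(); print(s['tool_pos'],s['tool_rot'],s['contact_force'],s['moment'])
```

```text
[ 0.42267631 -0.35483166  0.14626133] [-3.14140723e+00 -6.81165524e-04 -1.50326745e-01] [0.82385428 0.7579791  7.59123215] [ 0.06339613 -0.08934903 -0.0620004 ]
```

>>> step_arm(increments=[[[0,0,0,-4],[0,0,0,-8],[0,0,0,-12],[0,0,0,-12]]])

```text
time: 17.1
tool_pos: [0.4225, -0.3547, 0.1462]
tool_rot: [-3.141, -0.0, -0.359]
contact_force: [-0.3, 0.4, 6.9]
opening: 0.714
```

Run:
```python
from h import *
s,im,d=cap('wrist','w5.png'); print(s['tool_pos'],s['tool_rot'],s['contact_force'],s['moment'],s['opening'])
```

```text
[ 0.4224636  -0.35469002  0.14621706] [-3.14131413e+00 -5.86197821e-05 -3.59112772e-01] [-0.26348122  0.41227743  6.85524106] [ 0.12584936 -0.01647796 -0.03283707] 0.7137676029336537
```

View pics/w5.png

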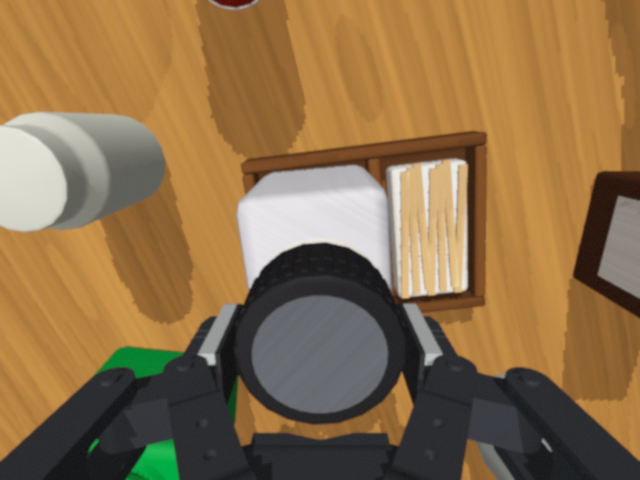

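>>> step_arm(increments=[[[0,0,0,-3],[0,0,0,-6],[0,0,0,-9],[0,0,0,-9]]])

```text
time: 17.65
tool_pos: [0.4221, -0.3557, 0.1463]
tool_rot: [3.139, -0.0, -0.51]
contact_force: [-1.0, -1.3, 5.9]
opening: 0.713
```

Run:
```python
from h import *
s=ctrl.sense(); print(s['tool_pos'],s['tool_rot'],s['contact_force'],s['moment'],s['joint_positions'])
```

```text
[ 0.42212745 -0.35573778  0.14626822] [ 3.13935570e+00 -4.18578887e-04 -5.09727833e-01] [-0.96760781 -1.26304271  5.90246424] [-0.3980291   0.32935581  1.08212715] [ 0.73998685  0.52715686 -0.16652013  2.07426256  0.16401945  0.55160927
 -0.05397566]
```

>>> step_arm(increments=[[[0,0,2,2],[0,0,8,2],[0,0,16,2],[0,0,24,2],[0,0,30,2]]])

```text
time: 18.27
tool_pos: [0.4212, -0.3541, 0.1761]
tool_rot: [-3.141, 0.003, -0.485]
contact_force: [0.0, 0.6, -5.8]
opening: 0.715
```

```bash
python3 - <<'E'
import numpy as np,cv2
for n in ['top','scene']:
    P=np.load('/tmp/%s0.npz'%n)['W'].reshape(-1,3)
    P=P[np.isfinite(P[:,2])]
    # edges along x in y bins within free span
    m=(P[:,2]>.113)&(P[:,2]<.127)&(P[:,0]>.6)&(P[:,0]<.82)
    Q=P[m]
    ys=[];lo=[];hi=[]
    for y in np.arange(-.11,.19,.01):
        b=Q[np.abs(Q[:,1]-y)<.005]; 
        if len(b)<10: continue
        ys.append(y);lo.append(b[:,0].min());hi.append(b[:,0].max())
    ys=np.array(ys)
    pl=np.polyfit(ys,lo,1);ph=np.polyfit(ys,hi,1)
    print(n,'lo',pl,'hi',ph,'ang',np.degrees(np.arctan([pl[0],ph[0]])), 'z',np.median(Q[:,2]))
    # ends in y by x bins
    for x in np.arange(.66,.77,.02):
        b=Q[np.abs(Q[:,0]-x)<.006]
        if len(b): print(round(x,3),b[:,1].min().round(4),b[:,1].max().round(4))
E
python3 - <<'E'
import sys; sys.path.insert(0,'.')
import os; os.chdir('.')
from h import *
s=ctrl.sense(); print(s['tool_pos'],s['tool_rot'],s['contact_force'],s['moment'],s['opening'])
s,im,d=cap('scene','s2.png')
im=im[150:310,150:330]
cv2.imwrite('pics/s2c.png',cv2.resize(im,None,fx=3.5,fy=3.5,interpolation=2)[:,:,::-1])
E
```

```text
top lo [-0.05063055  0.66085792] hi [-0.05517415  0.76086252] ang [-2.89844202 -3.1580438 ] z 0.11971851924332211
0.66 -0.4324 0.3154
0.68 -0.2025 0.3171
0.7 -0.2002 0.2219
0.72 -0.2007 0.2221
0.74 -0.1981 0.2345
0.76 -0.1986 0.1541
scene lo [-0.05198368  0.65895798] hi [-0.04666725  0.76063669] ang [-2.97576693 -2.67189809] z 0.12107735616907367
0.66 -0.4324 0.2266
0.68 -0.1997 0.3203
0.7 -0.197 0.3219
0.72 -0.1985 0.3219
0.74 -0.1958 0.3236
0.76 -0.1953 0.146
[ 0.42122454 -0.35410551  0.17610383] [-3.14098689e+00  2.66617978e-03 -4.84644585e-01] [ 0.02157564  0.63496812 -5.78312642] [-0.03203087  0.00419536 -0.01932574] 0.7147013331093505
```

View pics/s2c.png

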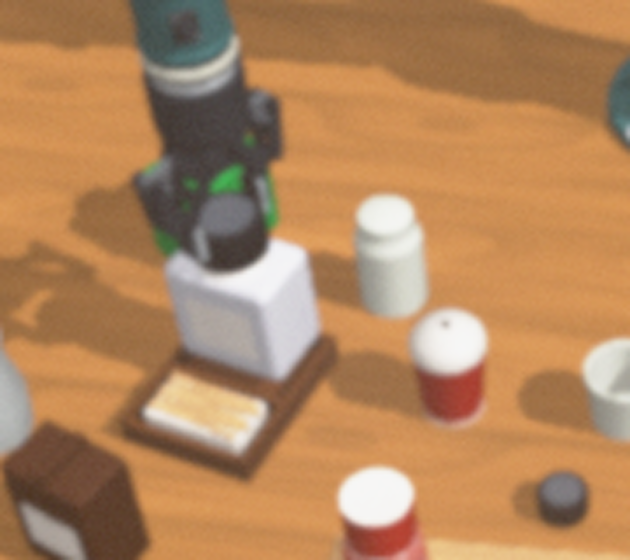

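>>> step_arm(increments=[[[0,0,40,0],[0,0,80,0],[25,36,120,0],[55,80,124,3],[85,123,124,6]]])

```text
time: 18.95
tool_pos: [0.5073, -0.2305, 0.3008]
tool_rot: [3.141, -0.0, -0.379]
contact_force: [1.1, -0.0, -6.4]
opening: 0.713
```

>>> step_arm(increments=[[[30,44,0,3],[60,87,0,6],[90,130,0,9],[120,174,0,11],[150,217,0,11]]])

```text
time: 19.58
tool_pos: [0.6567, -0.0137, 0.2991]
tool_rot: [3.141, 0.003, -0.187]
contact_force: [0.0, -1.3, -5.6]
opening: 0.715
```

>>> step_arm(increments=[[[25,37,0,0],[45,65,0,0],[51,74,0,0],[51,74,0,0],[51,74,0,0]]])

```text
time: 20.2
tool_pos: [0.7071, 0.0562, 0.2992]
tool_rot: [3.139, 0.002, -0.19]
contact_force: [0.2, 0.4, -5.9]
opening: 0.713
```

Run:
```python
from h import *
s,im,d=cap('scene','s3.png'); W=cloud('scene',s,d)
print(s['tool_pos'],s['tool_rot'],s['contact_force'],s['moment'],s['opening'])
P=W.reshape(-1,3); P=P[np.isfinite(P[:,2])]
m=(np.abs(P[:,0]-.71)<.1)&(np.abs(P[:,1]-.06)<.1)&(P[:,2]>.165)&(P[:,2]<.255)
Q=P[m]; print(len(Q),cv2.minAreaRect((Q[:,:2]*1000).astype(np.float32)),np.percentile(Q,[1,99],axis=0))
# front face line
front=Q[Q[:,0]>np.percentile(Q[:,0],60)]; pf=np.polyfit(front[:,1],front[:,0],1);print('front slope deg',np.degrees(np.arctan(pf[0])),pf)
m=(np.abs(P[:,0]-.71)<.1)&(np.abs(P[:,1]-.06)<.1)&(P[:,2]>.255)&(P[:,2]<.264)
Q=P[m]; print('sh',len(Q),cv2.minAreaRect((Q[:,:2]*1000).astype(np.float32)))
im=im[220:390,220:470]
cv2.imwrite('pics/s3c.png',cv2.resize(im,None,fx=3,fy=3,interpolation=2)[:,:,::-1])
```

```text
[0.70709958 0.05621354 0.29923335] [ 3.13869512e+00  1.72209508e-03 -1.89900805e-01] [ 0.15028782  0.39129633 -5.9381606 ] [-7.11125724e-02  5.57072978e-05 -2.19072670e-02] 0.7133734824714998
1020 ((715.0824584960938, 59.74665832519531), (63.92070388793945, 103.38599395751953), 6.460625171661377) [[0.72248333 0.01101834 0.16714893]
 [0.74409999 0.10799708 0.2544624 ]]
front slope deg -0.2559414892032537 [-0.00446705  0.74225318]
sh 547 ((708.7225952148438, 58.19321060180664), (74.27035522460938, 99.17611694335938), 0.7157526016235352)
```

View pics/s3c.png

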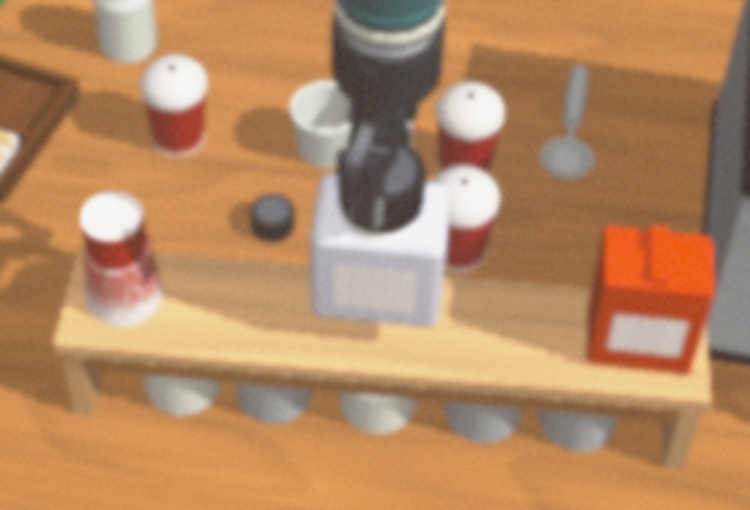

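>>> step_arm(increments=[[[0,2,-15,2.5],[0,2,-30,2.5],[0,2,-36,2.5],[0,2,-38,2.5],[0,2,-38,2.5]]])

```text
time: 20.88
tool_pos: [0.7084, 0.061, 0.2618]
tool_rot: [-3.141, -0.0, -0.144]
contact_force: [-0.0, -0.1, -5.7]
opening: 0.715
```

>>> step_arm(increments=[[[0,0,-1,0],[0,0,-2,0],[0,0,-3,0],[0,0,-3,0]]])

```text
time: 21.38
tool_pos: [0.7082, 0.0609, 0.2588]
tool_rot: [3.142, 0.0, -0.144]
contact_force: [0.0, -0.2, -5.2]
opening: 0.714
```

>>> step_arm(increments=[[[0,0,-1,0],[0,0,-2,0],[0,0,-2,0]]])

```text
time: 21.75
tool_pos: [0.7083, 0.0616, 0.2584]
tool_rot: [-3.141, -0.001, -0.144]
contact_force: [-4.4, 0.2, 4.8]
opening: 0.716
```

>>> step_arm(increments=[[[0,0,0.5,0],[0,0,0.5,0],[0,0,0.5,0],[0,0,0.5,0]]], gripper=85)

```text
time: 22.25
tool_pos: [0.7084, 0.0608, 0.2572]
tool_rot: [3.142, -0.0, -0.144]
contact_force: [0.1, 0.2, -0.4]
opening: 0.992
```

>>> step_arm(increments=[[[0,0,20,0],[0,0,60,0],[-30,0,100,0],[-80,10,100,0],[-130,20,100,0]]])

```text
time: 22.88
tool_pos: [0.5777, 0.0815, 0.3597]
tool_rot: [-3.14, -0.004, -0.144]
contact_force: [0.2, 0.3, -0.0]
opening: 0.996
```

Run:
```python
from h import *
s,im,d=cap('scene','s4.png'); W=cloud('scene',s,d)
print(s['time'],s['tool_pos'],s['contact_force'],s['opening'])
P=W.reshape(-1,3); P=P[np.isfinite(P[:,2])]
def sel(a,b,z0,z1,r=.09): return P[(np.abs(P[:,0]-a)<r)&(np.abs(P[:,1]-b)<r)&(P[:,2]>z0)&(P[:,2]<z1)]
for z0,z1 in [(.215,.227),(.258,.275)]:
    Q=sel(.71,.06,z0,z1); print(len(Q),np.median(Q[:,2]),cv2.minAreaRect((Q[:,:2]*1000).astype(np.float32)))
Q=sel(.71,.06,.128,.21); f=Q[Q[:,0]>np.percentile(Q[:,0],40)]; print(np.polyfit(f[:,1],f[:,0],1))
Q=P[(P[:,2]>.115)&(P[:,2]<.125)&(np.abs(P[:,0]-.71)<.07)]
ys=np.arange(-.1,.2,.01); hi=[Q[np.abs(Q[:,1]-y)<.005][:,0].max() for y in ys]; print('shelf front',np.polyfit(ys,hi,1))
im=im[220:390,220:470]
cv2.imwrite('pics/s4c.png',cv2.resize(im,None,fx=3,fy=3,interpolation=2)[:,:,::-1])
s,im,d=cap('wrist','w6.png'); W=cloud('wrist',s,d); np.savez('/tmp/w6.npz',W=W,im=im)
```

```text
22.875 [0.57773818 0.08153412 0.35966955] [ 0.23663971  0.25470359 -0.00770215] 0.9962366164942918
559 0.2203703175873013 ((709.7994995117188, 63.95994567871094), (69.73213195800781, 98.3702621459961), 3.2612690925598145)
534 0.2672884795068689 ((708.5406494140625, 63.8001823425293), (63.071189880371094, 60.04478073120117), 8.434943199157715)
[-0.03279798  0.74523572]
shelf front [-0.04786933  0.76033691]
```

View pics/s4c.png

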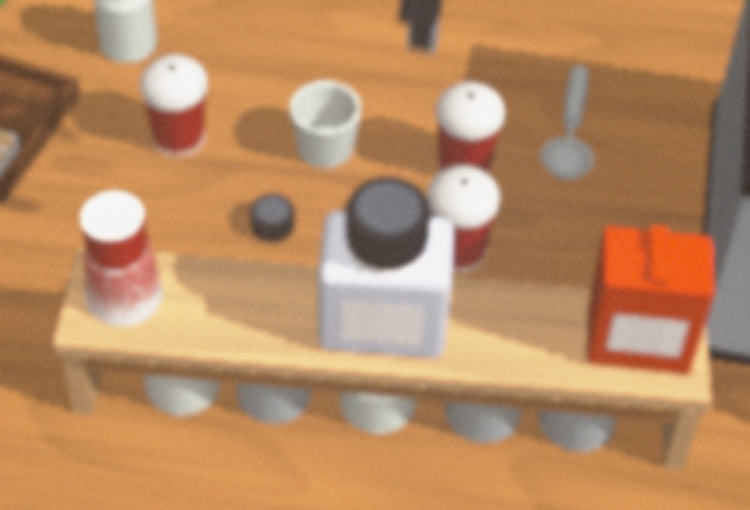

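View pics/w6.png

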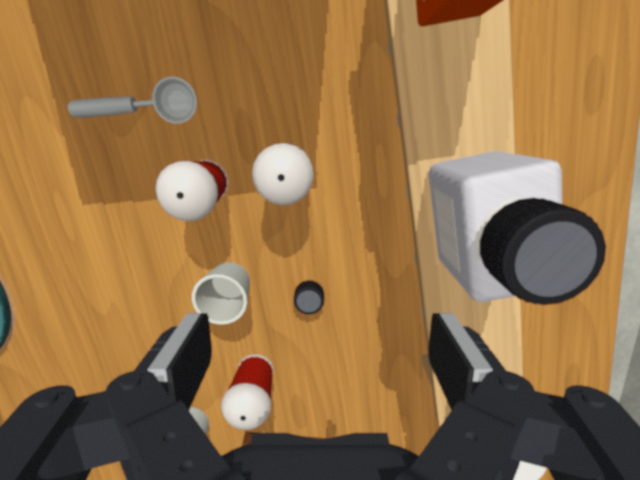

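```bash
cat > cups.py <<'E'
from h import *
def circ(Q):
    A=np.c_[2*Q[:,0],2*Q[:,1],np.ones(len(Q))]; b=(Q[:,:2]**2).sum(1)
    x=np.linalg.lstsq(A,b,rcond=None)[0]; return x[:2]
def sphere(Q):
    A=np.c_[2*Q,np.ones(len(Q))]; x=np.linalg.lstsq(A,(Q**2).sum(1),rcond=None)[0]
    return x[:3], np.sqrt(x[3]+(x[:3]**2).sum())
def cups(W,guess):
    P=W.reshape(-1,3); P=P[np.isfinite(P[:,2])]
    for g in guess:
        Q=P[(np.hypot(P[:,0]-g[0],P[:,1]-g[1])<.06)&(P[:,2]>.071)&(P[:,2]<.11)]
        if len(Q)<30: print(g,'none'); continue
        c,r=cv2.minEnclosingCircle((Q[:,:2]*1000).astype(np.float32))
        print('cup',g,len(Q),'circ',np.round(c,1),round(r,1),'top',np.percentile(Q[:,2],99).round(3))
E
python3 - <<'E'
from cups import *
W=np.load('/tmp/w6.npz')['W']
cups(W,[(.533,.112),(.43,.109),(.436,-.175)])
P=W.reshape(-1,3); P=P[np.isfinite(P[:,2])]
Q=P[(np.abs(P[:,0]-.71)<.09)&(np.abs(P[:,1]-.06)<.09)&(P[:,2]>.27)&(P[:,2]<.3)]
print('lid top',np.median(Q[:,2]),np.percentile(Q[:,2],[5,95]),cv2.minEnclosingCircle((Q[:,:2]*1000).astype(np.float32)))
E
```

```text
cup (0.533, 0.112) 2896 circ [530.2 114.6] 32.0 top 0.098
cup (0.43, 0.109) 2862 circ [424.7 110.9] 32.1 top 0.098
cup (0.436, -0.175) 1781 circ [ 432.8 -173.2] 31.7 top 0.097
  return _methods._mean(a, axis=axis, dtype=dtype,
  ret = ret.dtype.type(ret / rcount)
Traceback (most recent call last):
IndexError: index -1 is out of bounds for axis 0 with size 0
```

Run:
```python
import numpy as np
W=np.load('/tmp/w6.npz')['W']
for p in [(250,555),(260,540),(240,570),(170,500),(220,470),(160,530),(100,450),(180,190)]: print(p,W[p].round(4))
```

```text
(250, 555) [0.7072 0.0705 0.2663]
(260, 540) [0.6982 0.0655 0.267 ]
(240, 570) [0.7158 0.0755 0.2661]
(170, 500) [0.6981 0.1129 0.2126]
(220, 470) [0.6745 0.0813 0.2188]
(160, 530) [0.7244 0.1151 0.2014]
(100, 450) [0.6942 0.1644 0.1207]
(180, 190) [0.4377 0.1241 0.0943]
```

>>> step_arm(increments=[[[-20,10,0,10],[-40,20,0,20],[-46,31,-20,30],[-46,31,-50,40],[-46,31,-80,50]]])

```text
time: 23.6
tool_pos: [0.5337, 0.1123, 0.2782]
tool_rot: [3.139, -0.003, 0.734]
contact_force: [0.3, -0.2, -0.7]
opening: 0.997
```

>>> step_arm(increments=[[[0,0,-10,10],[0,0,-30,20],[0,0,-30,30],[0,0,-30,40],[0,0,-30,44]]])

```text
time: 24.22
tool_pos: [0.5337, 0.1119, 0.2484]
tool_rot: [3.139, -0.001, 1.499]
contact_force: [0.3, -0.9, 0.2]
opening: 0.996
```

>>> step_arm(increments=[[[0,0,0,0],[0,0,0,0]]])

```text
time: 24.48
tool_pos: [0.5329, 0.1119, 0.2479]
tool_rot: [3.14, -0.0, 1.495]
contact_force: [-0.0, 0.2, 0.4]
opening: 0.996
```

Run:
```python
from cups import *
s,im,d=cap('wrist','w7.png'); W=cloud('wrist',s,d)
print(s['time'],s['tool_pos'],np.degrees(s['tool_rot'][2]),s['joint_positions'])
cups(W,[(.533,.112),(.43,.109),(.436,-.175)])
```

```text
24.475 [0.532905   0.1118726  0.24789076] 85.66067720002567 [ 0.28662205  0.46507708 -0.77512744  1.9960266   0.43230127  0.84826868
  0.76673618]
cup (0.533, 0.112) 4955 circ [530.3 114.5] 32.0 top 0.098
cup (0.43, 0.109) 6808 circ [424.7 111. ] 31.9 top 0.098
(0.436, -0.175) none
```

View pics/w7.png

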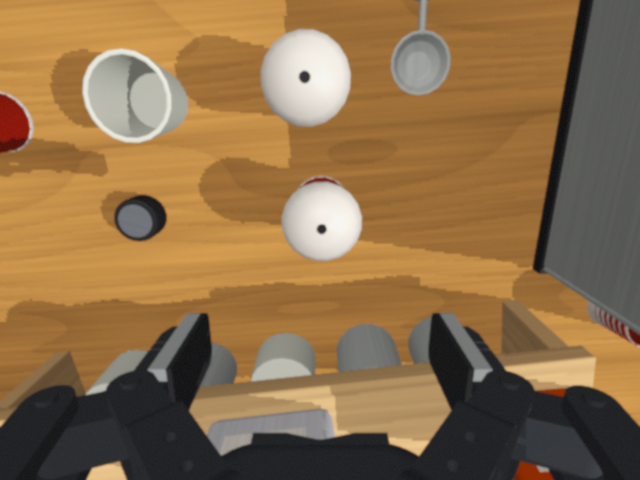

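>>> step_arm(increments=[[[-3,3,-50,0],[-3,3,-105,0],[-3,3,-150,0],[-3,3,-174,0],[-3,3,-174,0]]])

```text
time: 25.15
tool_pos: [0.5283, 0.1146, 0.0719]
tool_rot: [-3.139, 0.002, 1.497]
contact_force: [0.2, -0.7, 0.1]
opening: 0.998
```

>>> step_arm(increments=[[[0,0,0,0],[0,0,0,0],[0,0,0,0],[0,0,0,0]]], gripper=56)

```text
time: 25.65
tool_pos: [0.5305, 0.1152, 0.075]
tool_rot: [3.138, -0.001, 1.496]
contact_force: [-1.6, -0.2, 7.8]
opening: 0.72
```

>>> step_arm(increments=[[[0,0,40,0],[0,0,90,0],[0,0,150,0],[0,0,210,0],[0,0,260,0]]])

```text
time: 26.28
tool_pos: [0.5291, 0.1149, 0.3362]
tool_rot: [3.139, -0.0, 1.497]
contact_force: [0.8, 0.1, -0.9]
opening: 0.724
```

Run:
```python
from cups import *
s,im,d=cap('wrist','w8.png'); W=cloud('wrist',s,d)
print(s['time'],s['tool_pos'],np.degrees(s['tool_rot'][2]),s['joint_positions'],s['contact_force'],s['opening']*85.4)
P=W.reshape(-1,3); P=P[np.isfinite(P[:,2])]; t=s['tool_pos']
Q=P[(np.hypot(P[:,0]-t[0],P[:,1]-t[1])<.035)&(P[:,2]>t[2]+.005)&(P[:,2]<t[2]+.04)]-t
print(np.percentile(Q,[1,50,99],axis=0))
```

```text
26.275 [0.52908277 0.11494602 0.33624121] 85.7501592265781 [ 0.36286974  0.36432771 -0.85777287  1.90555506  0.32432588  1.01366362
  0.8601192 ] [ 0.80371287  0.08071494 -0.870684  ] 61.82784350554543
[[-0.02991825 -0.03093009  0.00567335]
 [-0.00874637  0.00120719  0.01706646]
 [ 0.0224227   0.03303613  0.03672061]]
```

View pics/w8.png

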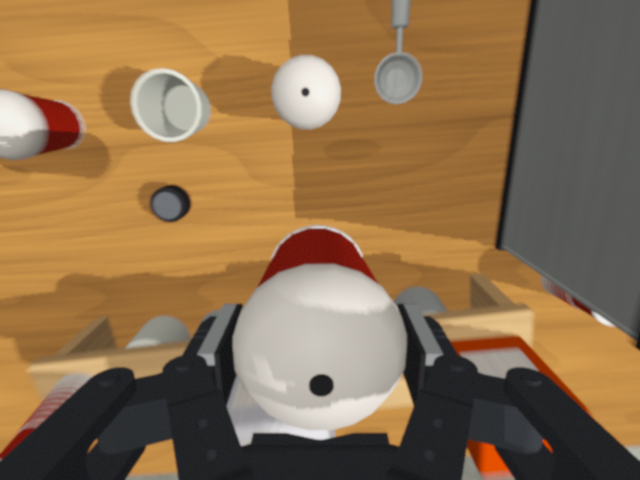

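>>> step_arm(increments=[[[-5,20,30,0],[-20,70,30,0],[-40,125,30,0],[-60,180,30,0],[-80,235,30,0]]])

```text
time: 26.95
tool_pos: [0.4484, 0.351, 0.3635]
tool_rot: [3.141, 0.0, 1.496]
contact_force: [1.1, 0.7, -0.0]
opening: 0.717
```

>>> step_arm(increments=[[[-20,50,0,0],[-40,100,0,0],[-49,127,0,0],[-49,127,0,0],[-49,127,0,0]]])

```text
time: 27.58
tool_pos: [0.4007, 0.4756, 0.363]
tool_rot: [3.141, 0.002, 1.496]
contact_force: [-0.1, -0.3, -0.6]
opening: 0.72
```

Run:
```python
from cups import *
s,im,d=cap('wrist','w9.png'); W=cloud('wrist',s,d)
print(s['time'],s['tool_pos'],np.degrees(s['tool_rot'][2]),s['joint_positions'],s['contact_force'],s['opening']*85.4)
```

```text
27.575 [0.40072002 0.47564054 0.36296301] 85.70130440990758 [-0.33609202  0.47298868 -0.87653087  1.70285136  0.39415894  1.15405336
  0.17352196] [-0.11358216 -0.31608076 -0.55608178] 61.479609208705114
```

View pics/w9.png

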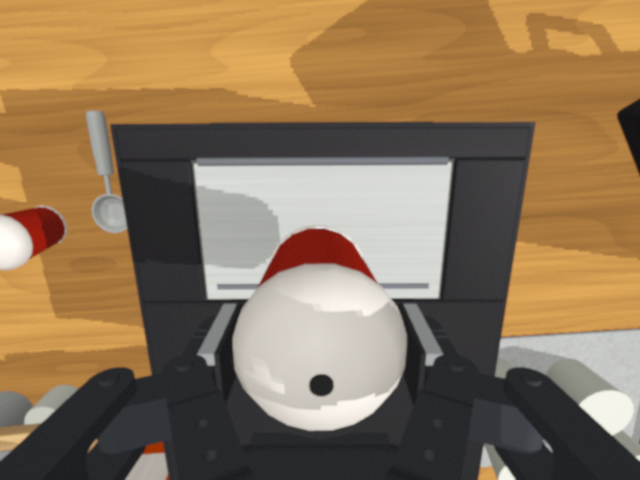

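```bash
cat > ray.py <<'E'
from h import *
def ray(n,s,u,v,z):
    K,Rm,t=pose(n,s); r=Rm@np.array([(u-K[0,2])/K[0,0],(v-K[1,2])/K[1,1],1]); return t+r*(z-t[2])/r[2]
E
python3 - <<'E'
from ray import *
s=ctrl.sense()
c=[ray('wrist',s,u,v,.24) for u,v in [(195,158),(453,158),(440,298),(207,298)]]
for p in c: print(p.round(4))
print(np.mean(c,axis=0))
E
```

```text
[0.3383 0.4015 0.24  ]
[0.3505 0.5653 0.24  ]
[0.4485 0.5592 0.24  ]
[0.4361 0.3929 0.24  ]
[0.3933612  0.47973442 0.24      ]
```

>>> step_arm(increments=[[[-3,4,-30,0],[-3,4,-60,0],[-3,4,-85,0],[-3,4,-105,0],[-3,4,-125,0]]])

```text
time: 28.25
tool_pos: [0.3988, 0.4801, 0.2377]
tool_rot: [3.14, -0.0, 1.494]
contact_force: [2.7, 0.5, 1.0]
opening: 0.722
```

>>> step_arm(increments=[[[0,0,-15,0],[0,0,-30,0],[0,0,-41,0],[0,0,-41,0]]])

```text
time: 28.75
tool_pos: [0.397, 0.4803, 0.1962]
tool_rot: [-3.141, 0.002, 1.497]
contact_force: [2.5, -1.0, 0.1]
opening: 0.721
```

Run:
```python
from cups import *
s,im,d=cap('wrist','w10.png')
print(s['time'],s['tool_pos'],np.degrees(s['tool_rot'][2]),s['contact_force'],s['opening']*85.4)
```

```text
28.75 [0.39697956 0.4802716  0.19615791] 85.76734975402438 [ 2.52857623 -1.04277462  0.07789994] 61.534518792257515
```

View pics/w10.png

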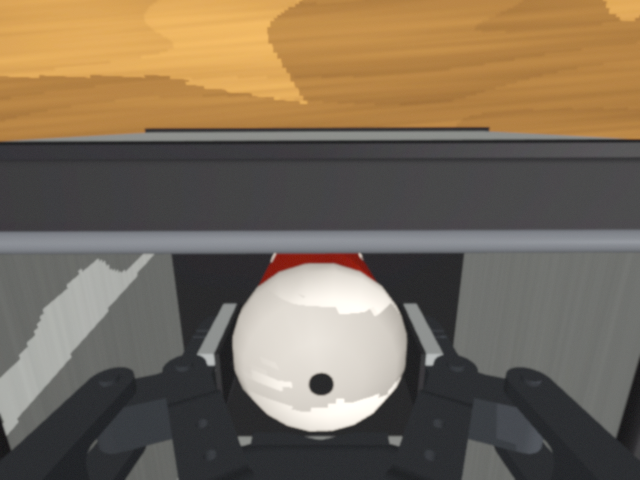

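>>> step_arm(increments=[[[0,0,0,0],[0,0,0,0],[0,0,0,0],[0,0,0,0]]], gripper=85)

```text
time: 29.3
tool_pos: [0.3972, 0.4815, 0.1979]
tool_rot: [3.141, -0.001, 1.497]
contact_force: [2.3, 2.1, 0.9]
opening: 0.992
```

>>> step_arm(increments=[[[0,0,30,0],[0,0,80,0],[0,0,120,0],[15,-40,135,0],[30,-95,135,0]]])

```text
time: 29.92
tool_pos: [0.4263, 0.3868, 0.3338]
tool_rot: [3.141, -0.002, 1.5]
contact_force: [1.3, -1.1, -0.5]
opening: 0.997
```

Run:
```python
from cups import *
s,im,d=cap('wrist','w11.png')
print(s['time'],s['tool_pos'],np.degrees(s['tool_rot'][2]),s['contact_force'],s['opening']*85.4)
s,im,d=cap('top','t11.png'); W=cloud('top',s,d); cups(W,[(.43,.109),(.436,-.175)])
```

```text
29.925 [0.42631954 0.38675285 0.33375468] 85.92750631358099 [ 1.3222636  -1.10224048 -0.53501461] 85.17074818170434
cup (0.43, 0.109) 384 circ [427.7 108.4] 32.3 top 0.1
cup (0.436, -0.175) 381 circ [ 434.9 -176.9] 31.8 top 0.101
```

View pics/w11.png

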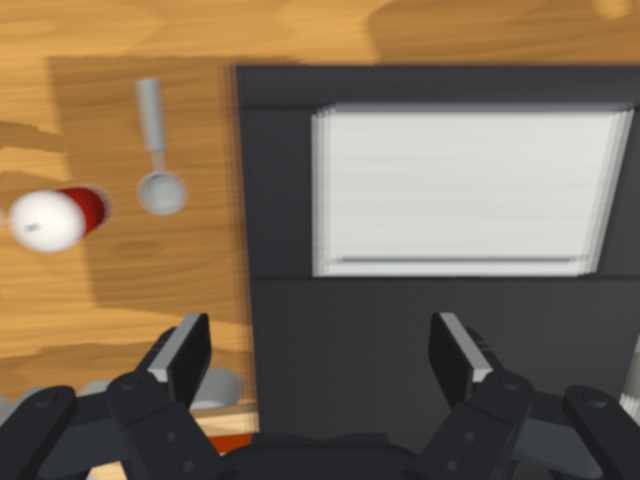

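View pics/t11.png

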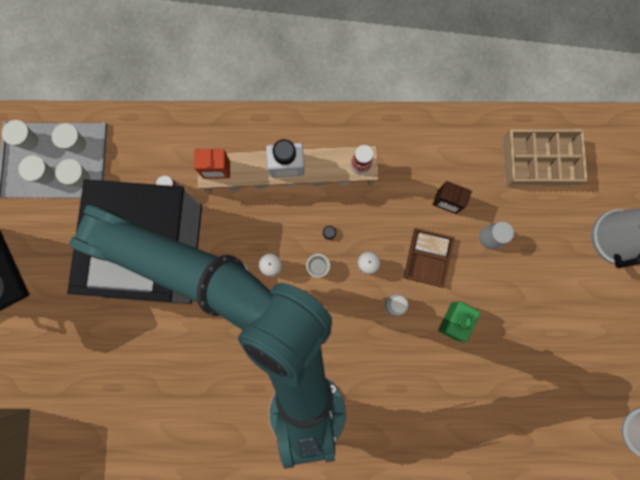

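>>> step_arm(increments=[[[0,-55,0,0],[0,-110,0,0],[0,-170,-20,0],[-1,-230,-50,0],[-2,-276,-80,0]]])

```text
time: 30.65
tool_pos: [0.4242, 0.108, 0.2516]
tool_rot: [-3.141, 0.001, 1.496]
contact_force: [1.0, -0.1, -1.2]
opening: 0.995
```

>>> step_arm(increments=[[[0,0,0,0],[0,0,0,0]]])

```text
time: 30.9
tool_pos: [0.4249, 0.1106, 0.2524]
tool_rot: [-3.141, -0.001, 1.497]
contact_force: [0.5, 0.5, 0.3]
opening: 0.994
```

Run:
```python
from cups import *
s,im,d=cap('wrist','w12.png'); W=cloud('wrist',s,d); cups(W,[(.43,.109)])
print(s['time'],s['tool_pos'],np.degrees(s['tool_rot']),s['joint_positions'])
```

```text
cup (0.43, 0.109) 4778 circ [424.8 111. ] 32.0 top 0.098
30.9 [0.42486474 0.11063408 0.25235473] [-1.79961558e+02 -4.46600760e-02  8.57570284e+01] [ 0.35629497  0.33057927 -0.87366004  2.19857596  0.36773563  0.76078158
  0.73473921]
```

>>> step_arm(increments=[[[0,0,-50,0],[0,0,-105,0],[0,0,-150,0],[0,0,-177,0],[0,0,-177,0]]])

```text
time: 31.58
tool_pos: [0.425, 0.1119, 0.0745]
tool_rot: [-3.14, 0.0, 1.5]
contact_force: [-0.5, -0.4, -0.3]
opening: 0.997
```

>>> step_arm(increments=[[[0,0,0,0],[0,0,0,0],[0,0,0,0],[0,0,0,0]]], gripper=56)

```text
time: 32.08
tool_pos: [0.4266, 0.111, 0.0773]
tool_rot: [3.137, -0.003, 1.497]
contact_force: [0.3, 0.5, 6.4]
opening: 0.719
```

>>> step_arm(increments=[[[0,0,40,0],[0,0,90,0],[0,0,150,0],[0,0,210,0],[0,20,270,0]]])

```text
time: 32.7
tool_pos: [0.4245, 0.1285, 0.3473]
tool_rot: [3.14, 0.002, 1.494]
contact_force: [1.5, 0.1, -0.2]
opening: 0.716
```

Run:
```python
from cups import *
s,im,d=cap('wrist','w13.png')
print(s['time'],s['tool_pos'],np.degrees(s['tool_rot']),s['joint_positions'],s['opening']*85.4)
```

```text
32.7 [0.42451452 0.12848371 0.34726151] [1.79936751e+02 9.40361952e-02 8.55862305e+01] [ 0.47451626  0.20776104 -0.99896814  2.07144244  0.21465579  0.9674518
  0.85617168] 61.11695955030384
```

View pics/w13.png

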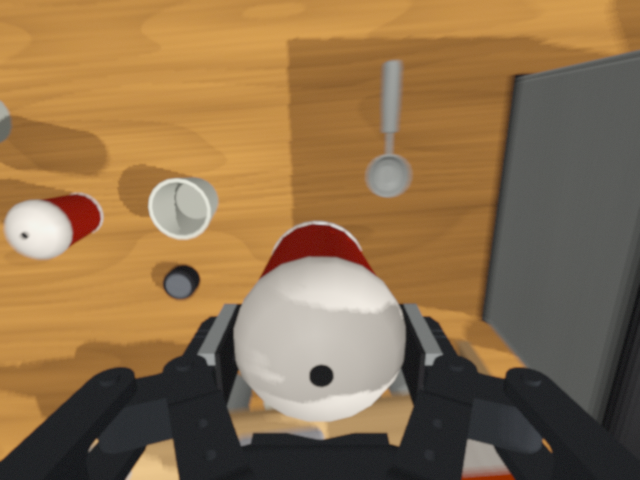

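>>> step_arm(increments=[[[0,30,18,0],[0,85,18,0],[0,140,18,0],[-5,200,18,0],[-12,255,18,0]]])

```text
time: 33.38
tool_pos: [0.4128, 0.3863, 0.3636]
tool_rot: [3.14, -0.001, 1.496]
contact_force: [0.9, -0.5, 0.5]
opening: 0.719
```

>>> step_arm(increments=[[[-8,50,0,0],[-15,94,0,0],[-15,94,0,0],[-15,94,0,0]]])

```text
time: 33.88
tool_pos: [0.3981, 0.4778, 0.363]
tool_rot: [3.141, 0.001, 1.497]
contact_force: [-0.3, 0.3, -0.7]
opening: 0.719
```

Aligned over the flap again; lower, release, retreat.

>>> step_arm(increments=[[[0,2,-30,0],[0,2,-60,0],[0,2,-85,0],[0,2,-105,0],[0,2,-125,0]]])

```text
time: 34.5
tool_pos: [0.3997, 0.4797, 0.2372]
tool_rot: [3.14, -0.0, 1.494]
contact_force: [2.2, 0.2, 1.4]
opening: 0.72
```

>>> step_arm(increments=[[[0,0,-15,0],[0,0,-30,0],[0,0,-41,0],[0,0,-41,0]]])

```text
time: 35.0
tool_pos: [0.398, 0.4801, 0.1955]
tool_rot: [-3.141, 0.002, 1.497]
contact_force: [0.6, 0.1, -0.9]
opening: 0.718
```

>>> step_arm(increments=[[[0,0,0,0],[0,0,0,0],[0,0,0,0],[0,0,0,0]]], gripper=85)

```text
time: 35.5
tool_pos: [0.3982, 0.4813, 0.1972]
tool_rot: [3.141, -0.001, 1.497]
contact_force: [1.7, 0.3, 1.7]
opening: 0.993
```

>>> step_arm(increments=[[[0,0,30,0],[0,0,80,0],[0,0,120,0],[10,-40,140,0],[15,-95,140,0]]])

```text
time: 36.12
tool_pos: [0.4127, 0.3866, 0.3383]
tool_rot: [3.141, -0.003, 1.499]
contact_force: [0.7, -0.5, -0.1]
opening: 0.992
```

Run:
```python
from cups import *
s,im,d=cap('wrist','w14.png')
print(s['time'],s['tool_pos'],s['contact_force'],s['opening']*85.4)
s,im,d=cap('top','t14.png'); W=cloud('top',s,d); cups(W,[(.43,.109),(.436,-.175)])
```

```text
36.125 [0.41266431 0.38661172 0.33833219] [ 0.70599906 -0.53447218 -0.09346009] 84.70455821784086
(0.43, 0.109) none
cup (0.436, -0.175) 382 circ [ 435.3 -176.9] 32.2 top 0.101
```

View pics/w14.png

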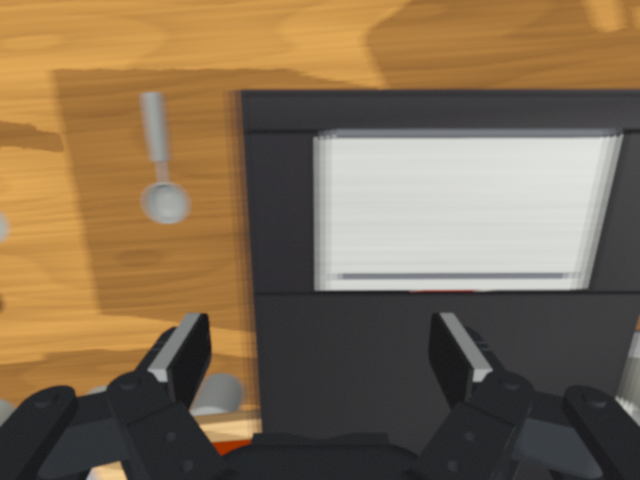

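View pics/t14.png

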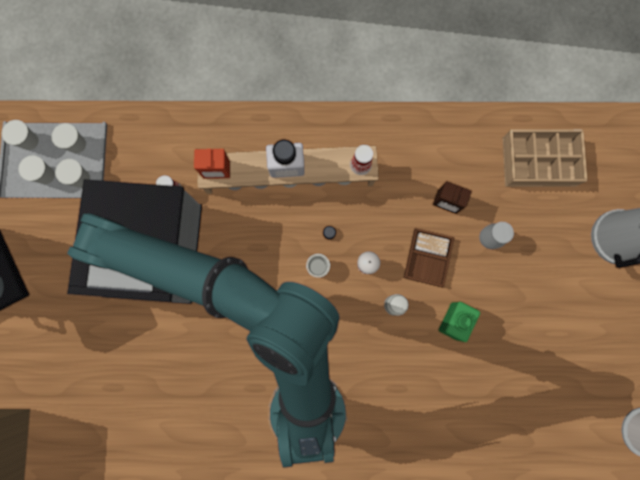

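>>> step_arm(increments=[[[0,40,0,0],[0,40,0,0],[0,40,0,0]]])

```text
time: 36.6
tool_pos: [0.4122, 0.4254, 0.336]
tool_rot: [-3.14, 0.002, 1.498]
contact_force: [-0.6, -0.2, -0.9]
opening: 0.994
```

Run:
```python
from ray import *
s,im,d=cap('wrist','w15.png'); W=cloud('wrist',s,d)
print(s['time'],s['tool_pos'])
cv2.imwrite('pics/w15c.png',cv2.resize(im[80:330,180:500],None,fx=2.4,fy=2.4,interpolation=2)[:,:,::-1])
for v in range(270,310,4): print(v,[W[v,u,2].round(4) for u in (280,320,340,360,400)])
```

```text
36.6 [0.412204   0.4253914  0.33602366]
270 [np.float64(0.2379), np.float64(0.2385), np.float64(0.2385), np.float64(0.2395), np.float64(0.239)]
274 [np.float64(0.2389), np.float64(0.2393), np.float64(0.2392), np.float64(0.2396), np.float64(0.2391)]
278 [np.float64(0.2396), np.float64(0.2388), np.float64(0.2399), np.float64(0.2386), np.float64(0.2384)]
282 [np.float64(0.2392), np.float64(0.241), np.float64(0.2395), np.float64(0.2397), np.float64(0.2409)]
286 [np.float64(0.2388), np.float64(0.2402), np.float64(0.2375), np.float64(0.2402), np.float64(0.2398)]
290 [np.float64(0.2391), np.float64(0.2386), np.float64(0.2388), np.float64(0.2395), np.float64(0.2396)]
294 [np.float64(0.2399), np.float64(0.2388), np.float64(0.2398), np.float64(0.2398), np.float64(0.24)]
298 [np.float64(0.2369), np.float64(0.2378), np.float64(0.2382), np.float64(0.2387), np.float64(0.2378)]
302 [np.float64(0.2399), np.float64(0.24), np.float64(0.2406), np.float64(0.2404), np.float64(0.2401)]
306 [np.float64(0.2399), np.float64(0.2401), np.float64(0.2403), np.float64(0.2405), np.float64(0.2397)]
```

View pics/w15c.png

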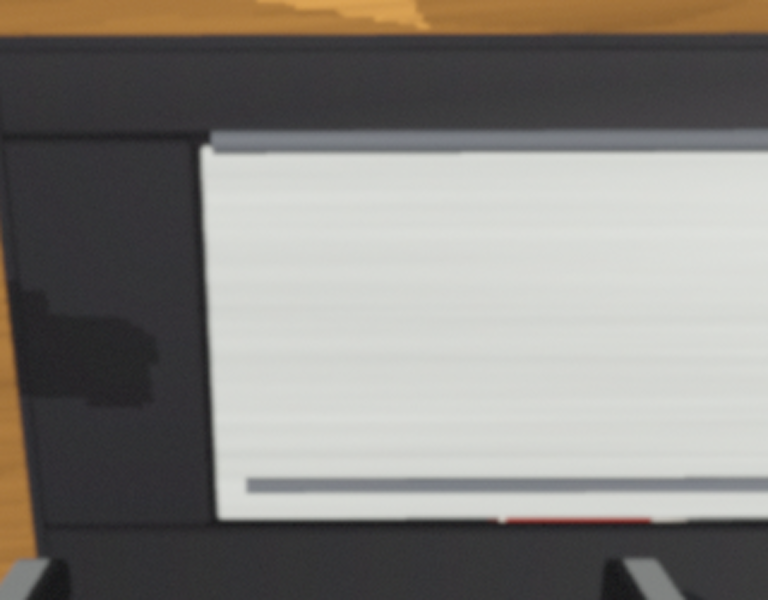

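>>> step_arm(increments=[[[25,-50,0,0],[50,-100,0,0],[75,-155,0,0],[95,-210,0,0],[105,-270,0,0]]])

```text
time: 37.28
tool_pos: [0.5188, 0.1529, 0.3364]
tool_rot: [-3.141, 0.0, 1.495]
contact_force: [0.4, -0.0, 0.5]
opening: 0.998
```

>>> step_arm(increments=[[[0,-60,0,0],[0,-120,0,0],[-10,-180,0,0],[-35,-235,-20,0],[-70,-280,-50,0]]])

```text
time: 37.9
tool_pos: [0.4494, -0.1253, 0.288]
tool_rot: [3.14, 0.001, 1.493]
contact_force: [0.5, -1.0, -1.4]
opening: 0.996
```

>>> step_arm(increments=[[[-14,-50,-30,0],[-14,-50,-38,0],[-14,-50,-38,0],[-14,-50,-38,0]]])

```text
time: 38.4
tool_pos: [0.4369, -0.1709, 0.2509]
tool_rot: [3.14, -0.0, 1.499]
contact_force: [0.9, -0.3, 0.6]
opening: 0.998
```

Run:
```python
from cups import *
s,im,d=cap('wrist','w16.png'); W=cloud('wrist',s,d); cups(W,[(.433,-.175)])
print(s['time'],s['tool_pos'],np.degrees(s['tool_rot']),s['joint_positions'])
```

```text
cup (0.433, -0.175) 4153 circ [ 407.1 -208.8] 32.0 top 0.098
38.4 [ 0.43688798 -0.17086962  0.25087282] [ 1.79895325e+02 -4.54206708e-03  8.58914447e+01] [ 1.00232025  0.39380545 -0.92195906  2.14212692  0.43938067  0.80143473
  1.30272474]
```

View pics/w16.png

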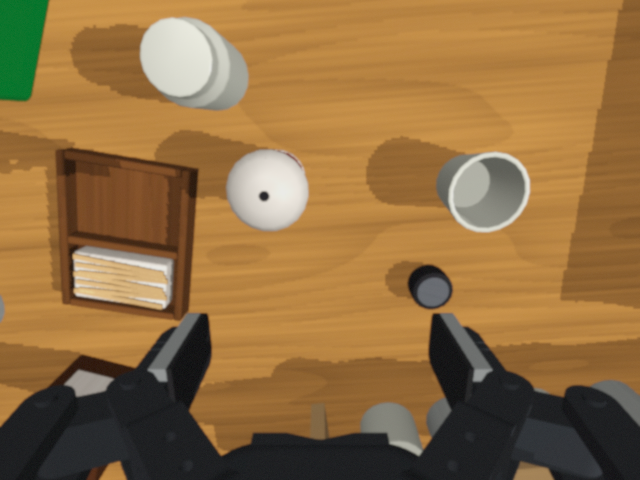

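>>> step_arm(increments=[[[-20,-25,0,0],[-30,-38,0,0],[-30,-38,0,0],[-30,-38,0,0]]])

```text
time: 38.95
tool_pos: [0.407, -0.2092, 0.2506]
tool_rot: [3.14, 0.0, 1.498]
contact_force: [-0.4, -0.2, -0.5]
opening: 0.991
```

Run:
```python
from cups import *
s,im,d=cap('wrist','w17.png'); W=cloud('wrist',s,d); cups(W,[(.407,-.209)])
print(s['time'],s['tool_pos'],np.degrees(s['tool_rot']),s['joint_positions'])
```

```text
cup (0.407, -0.209) 4830 circ [ 407. -209.] 32.0 top 0.098
38.95 [ 0.40700864 -0.20919213  0.25060824] [1.79895393e+02 2.61957123e-06 8.58541743e+01] [ 1.11433936  0.37811065 -0.92795723  2.16461581  0.42914546  0.78878804
  1.40892527]
```

>>> step_arm(increments=[[[0,0,-50,0],[0,0,-105,0],[0,0,-150,0],[0,0,-175,0],[0,0,-175,0]]])

```text
time: 39.62
tool_pos: [0.4059, -0.2088, 0.0738]
tool_rot: [-3.139, -0.001, 1.499]
contact_force: [-0.6, 0.2, 0.1]
opening: 1.001
```

>>> step_arm(increments=[[[0,0,0,0],[0,0,0,0],[0,0,0,0],[0,0,0,0]]], gripper=56)

```text
time: 40.12
tool_pos: [0.4071, -0.2101, 0.0768]
tool_rot: [3.138, 0.001, 1.497]
contact_force: [-0.9, 0.9, 6.3]
opening: 0.718
```

>>> step_arm(increments=[[[0,0,40,0],[0,0,90,0],[0,0,150,0],[0,0,210,0],[20,10,270,0]]])

```text
time: 40.75
tool_pos: [0.4236, -0.2009, 0.346]
tool_rot: [-3.141, 0.002, 1.494]
contact_force: [0.6, -0.5, -0.5]
opening: 0.717
```

Run:
```python
from cups import *
s,im,d=cap('wrist','w18.png')
print(s['time'],s['tool_pos'],np.degrees(s['tool_rot']),s['joint_positions'],s['opening']*85.4)
```

```text
40.75 [ 0.42363316 -0.20086831  0.34600468] [-1.79939053e+02  1.27846329e-01  8.56072031e+01] [ 1.20816897  0.2717163  -1.03541678  2.0265815   0.28195789  0.99322518
  1.52637131] 61.197489621165936
```

View pics/w18.png

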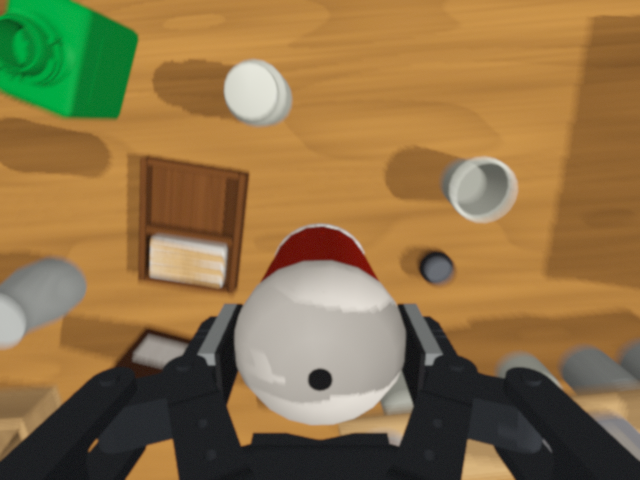

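>>> step_arm(increments=[[[25,30,10,0],[55,75,20,0],[80,130,20,0],[93,190,20,0],[93,250,20,0]]])

```text
time: 41.42
tool_pos: [0.5189, 0.0515, 0.3644]
tool_rot: [3.139, -0.001, 1.496]
contact_force: [0.3, 1.0, -0.5]
opening: 0.72
```

>>> step_arm(increments=[[[0,60,0,0],[0,120,0,0],[-20,180,0,0],[-45,235,0,0],[-70,290,0,0]]])

```text
time: 42.05
tool_pos: [0.4471, 0.3411, 0.3644]
tool_rot: [3.14, -0.001, 1.497]
contact_force: [-0.1, 0.1, -0.3]
opening: 0.722
```

>>> step_arm(increments=[[[-20,50,0,0],[-45,100,0,0],[-52,137,0,0],[-52,137,0,0],[-52,137,0,0]]])

```text
time: 42.68
tool_pos: [0.3966, 0.4755, 0.3637]
tool_rot: [3.141, 0.001, 1.496]
contact_force: [-1.1, 0.1, -1.1]
opening: 0.721
```

Run:
```python
from cups import *
s,im,d=cap('wrist','w19.png')
print(s['time'],s['tool_pos'],np.degrees(s['tool_rot']),s['joint_positions'],s['opening']*85.4)
```

```text
42.675 [0.39661569 0.47554148 0.36373926] [1.79948328e+02 5.53579175e-02 8.57269128e+01] [-0.27861766  0.50288161 -0.98257394  1.70593995  0.45007813  1.17856655
  0.11453454] 61.53717826058912
```

View pics/w19.png

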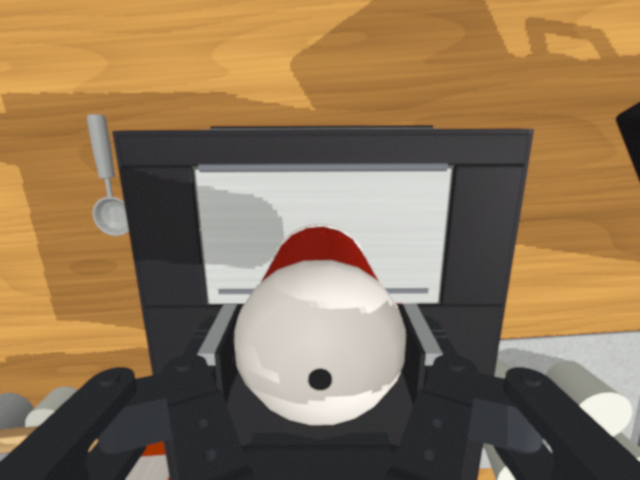

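>>> step_arm(increments=[[[1,-8,-30,0],[1,-8,-60,0],[1,-8,-85,0],[1,-8,-105,0],[1,-8,-125,0]]])

```text
time: 43.35
tool_pos: [0.3988, 0.4678, 0.2381]
tool_rot: [3.14, -0.0, 1.495]
contact_force: [1.3, 0.1, 0.5]
opening: 0.719
```

>>> step_arm(increments=[[[0,0,-12,0],[0,0,-24,0],[0,0,-32,0],[0,0,-32,0]]])

```text
time: 43.85
tool_pos: [0.3973, 0.4683, 0.2059]
tool_rot: [-3.141, 0.001, 1.497]
contact_force: [1.5, -0.3, -0.5]
opening: 0.72
```

>>> step_arm(increments=[[[0,0,-4,0],[0,0,-8,0],[0,0,-8,0]]])

```text
time: 44.22
tool_pos: [0.3974, 0.4686, 0.1984]
tool_rot: [3.142, -0.0, 1.497]
contact_force: [1.5, -0.4, -0.2]
opening: 0.719
```

>>> step_arm(increments=[[[0,0,0,0],[0,0,0,0],[0,0,0,0],[0,0,0,0]]], gripper=83)

```text
time: 44.72
tool_pos: [0.3975, 0.469, 0.1989]
tool_rot: [3.141, -0.001, 1.497]
contact_force: [2.1, 1.4, 0.4]
opening: 0.972
```

>>> step_arm(increments=[[[0,0,30,0],[0,0,80,0],[0,0,130,0],[10,-40,150,0],[10,-40,150,0]]])

```text
time: 45.35
tool_pos: [0.4084, 0.426, 0.3494]
tool_rot: [3.14, 0.002, 1.492]
contact_force: [-0.1, 0.4, -0.5]
opening: 0.969
```

Run:
```python
from cups import *
s,im,d=cap('wrist','w20.png'); W=cloud('wrist',s,d)
print(s['time'],s['tool_pos'],s['opening'])
P=W.reshape(-1,3);P=P[np.isfinite(P[:,2])]
Q=P[(np.abs(P[:,0]-.394)<.045)&(np.abs(P[:,1]-.48)<.08)&(P[:,2]<.3)]; print('flap z',np.percentile(Q[:,2],[1,50,99]))
```

```text
45.35 [0.40841207 0.42604449 0.34942922] 0.9686080135515575
flap z [0.23771609 0.23928351 0.2412065 ]
```

View pics/w20.png

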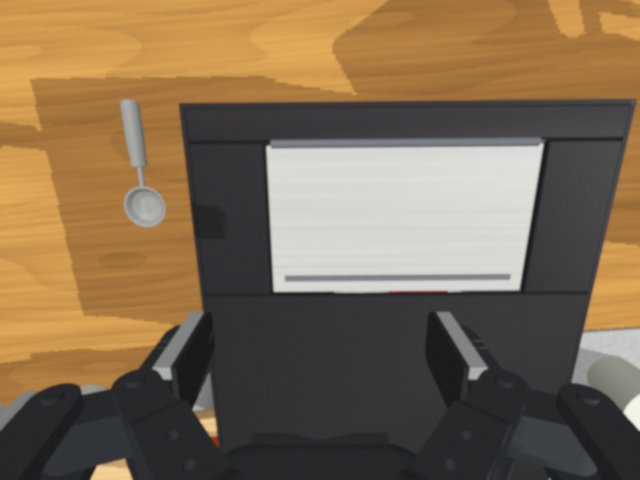

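>>> step_arm(increments=[[[20,-50,20,0],[40,-110,40,0],[60,-170,60,0],[60,-220,60,0],[60,-270,60,0]]])

```text
time: 46.02
tool_pos: [0.4668, 0.1571, 0.4076]
tool_rot: [-3.139, -0.0, 1.497]
contact_force: [0.6, -0.5, 0.4]
opening: 0.977
```

>>> step_arm(increments=[[[0,-50,0,0],[0,-100,0,0],[0,-100,0,0],[0,-100,0,0]]])

```text
time: 46.52
tool_pos: [0.4667, 0.0596, 0.4079]
tool_rot: [-3.14, -0.001, 1.498]
contact_force: [0.8, 0.9, 1.0]
opening: 0.969
```

Run:
```python
from h import *
for n in ['scene','top']:
    s,im,d=cap(n,n+'F.png'); W=cloud(n,s,d)
    print(s['time'],s['tool_pos'],s['contact_force'])
    for t in ['cup1_mid','lid','canister_mid','china_cup','flap','stack1','spoon','shaker','pack1']:
        for m in ctrl.masks_of(n,t):
            if m['conf']<.3: continue
            P=W[m['region']&np.isfinite(W[...,2])]
            zt=np.percentile(P[:,2],97); T=P[P[:,2]>zt-.012]
            print(n,t,round(m['conf'],2),[int(x) for x in m['box']],'z %.3f'%zt,T.mean(0).round(3))
    P=W.reshape(-1,3);P=P[np.isfinite(P[:,2])]
    for z0,z1 in [(.215,.227),(.258,.275)]:
        Q=P[(np.abs(P[:,0]-.71)<.09)&(np.abs(P[:,1]-.06)<.09)&(P[:,2]>z0)&(P[:,2]<z1)]
        print('can',np.median(Q[:,2]),cv2.minAreaRect((Q[:,:2]*1000).astype(np.float32)))
```

```text
46.525 [0.46673291 0.05964163 0.40792901] [0.82276672 0.86763252 1.02276102]
scene lid 0.6 [304, 284, 320, 298] z 0.029 [ 0.534 -0.06   0.025]
scene lid 0.57 [333, 279, 366, 309] z 0.270 [0.712 0.064 0.267]
scene canister_mid 0.58 [187, 181, 228, 230] z 0.127 [ 0.269 -0.432  0.123]
scene canister_mid 0.55 [328, 289, 370, 337] z 0.224 [0.724 0.063 0.22 ]
scene china_cup 0.61 [319, 247, 341, 276] z 0.064 [ 0.425 -0.026  0.059]
scene flap 0.88 [494, 203, 557, 237] z 0.244 [0.396 0.479 0.241]
scene stack1 0.73 [476, 329, 504, 369] z 0.092 [0.665 0.425 0.088]
scene stack1 0.68 [246, 286, 273, 328] z 0.225 [ 0.715 -0.149  0.223]
scene spoon 0.86 [399, 239, 414, 280] z 0.023 [0.358 0.214 0.018]
scene shaker 0.65 [250, 206, 273, 241] z 0.106 [ 0.316 -0.253  0.102]
scene pack1 0.63 [152, 267, 194, 315] z 0.118 [ 0.633 -0.424  0.112]
scene pack1 0.52 [249, 205, 275, 240] z 0.106 [ 0.317 -0.253  0.102]
can 0.22048301470694393 ((710.7340087890625, 63.54015350341797), (70.50743865966797, 98.1944580078125), 4.79522180557251)
can 0.26710842735209134 ((709.5383911132812, 64.21269989013672), (61.3166
[... 613 characters left out ...]
0.56 [351, 143, 373, 174] z 0.226 [ 0.714 -0.153  0.222]
top stack1 0.49 [156, 173, 177, 184] z 0.094 [0.674 0.422 0.088]
top spoon 0.65 [232, 260, 249, 308] z 0.023 [0.356 0.208 0.017]
top shaker 0.74 [385, 293, 409, 312] z 0.107 [ 0.315 -0.258  0.102]
top shaker 0.39 [352, 144, 373, 174] z 0.226 [ 0.713 -0.153  0.222]
top pack1 0.77 [194, 148, 231, 179] z 0.237 [0.697 0.263 0.231]
top pack1 0.66 [435, 179, 470, 213] z 0.119 [ 0.63  -0.428  0.112]
can 0.21899875598996532 ((708.5159301757812, 60.36222839355469), (67.56868743896484, 98.65119171142578), 2.9057400226593018)
can 0.2659439393672979 ((709.7505493164062, 60.750572204589844), (63.4484977722168, 62.22587966918945), 69.38255310058594)
```

View pics/sceneF.png

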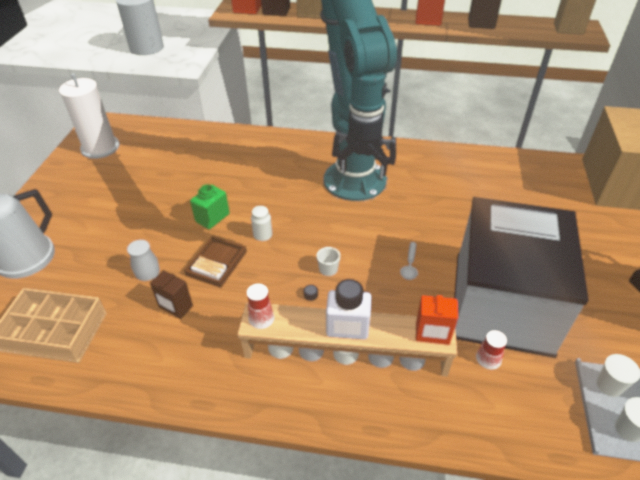

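View pics/topF.png

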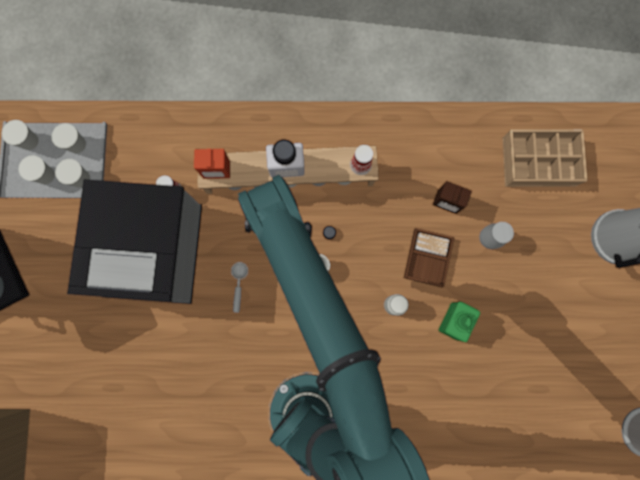

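```bash
python3 -c "
from bench import ctrl
print(ctrl.sign_off())"
```

```text
the job is handed in; nothing more can be done
None
```

The lid is screwed fully down, the closed canister stands on the middle of the shelf, and all three used cups are in the bin with the flap shut. I handed the job in at about 47 s.

- **Lid:** I took the 63 mm lid and turned it back about 126° until it dropped into the gap. I then turned it clockwise about 100°, where it met the thread stop at about 1.1 N m. Its top measured about 146 mm above the shelf board, which is the seated height.
- **Canister:** It was lifted by its lid and stands upright near (0.709, 0.061). Its long side is within 1–2° of the board's axis, with about 15 mm of board left in front and behind.
- **Cups:** Each one was lowered through the flap and released. The third had been knocked about 4 cm aside before I reached it, so I located it again first. No fourth used cup shows in either overview picture.
- **Flap:** It measured flat and level with the bin top after the last cup. A red cup inside shows through the narrow gap at the flap's free edge, but it does not hold the flap open.
- **Other objects:** The positions I re-measured for the china cup, spoon, shaker, packs and stacks match those at the start to within a few millimetres. I judged the milk jug, the small lid and the green canister by eye only, and they look unmoved.

The only disagreement was 2–4 mm between cameras. I went by the wrist camera for grasping, and no check failed.

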